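# Load a sloped kitting tray with two bearing units

## Task

Lift the loose dust cover off the sloped kitting tray and lay it flat on the bench, handle up. Then put the pillow block bearing and the square flange bearing into the tray pockets that match their shapes, each fully home on its pocket floor. Set everything down without dropping it, and leave the blue bin, the can and the wrench where they are.

Things in the scene. Friction and masses are not known exactly. Their poses are not given: they have to be found in the camera images.
- tray: Fixed grey tray block 156 (x) x 172 (y) x 22 mm on a dark stand; its top slopes 30 degrees, low side to the robot. Origin: centre of its underside, 75 mm above the bench. x up the slope, y across, z square out of its top (top face at z = 22 mm). Two pockets 14 mm deep. A lip 6 mm thick on the low edge (x = -78 to -84 mm) rises 9 mm above the top face.
- long_pocket (a point): Centre of the floor of the long pocket, 132 x 43 mm (long side along the tray's x), 14 mm deep; axes as the tray's. Takes the pillow block, 2.5 mm play all round.
- square_pocket (a point): Centre of the floor of the square pocket, 91 x 91 mm (sides along the tray's x and y), 14 mm deep; axes as the tray's. Takes the square flange unit, 2.5 mm play all round.
- cover: Loose aluminium cover plate 150 (x) x 166 (y) x 5 mm, 0.3 kg, lying on the tray's top against the lip, hiding both pockets. Origin: centre of its underside; z out of its top. Black bar handle on its middle: bar 90 mm long (x), 16 mm wide (y), from z = 22 to 38 mm, on posts at x = -38 and +38 mm, open beneath.
- cover_handle (a point): Centre of the cover's handle bar, 30 mm above the cover's underside; axes as the cover's.
- pillow_block: Grey cast-iron pillow block bearing, about 0.6 kg, standing on the bench. Foot 127 (x) x 38 (y) x 14 mm; on its middle a round-topped housing 62 mm long in x, 34 mm wide in y, flat parallel sides, top at 65 mm, bore along y. Origin: centre of its underside, z up. Same either way round.
- flange_unit: Grey cast-iron square flange bearing, about 0.6 kg, lying boss up. Plate 86 x 86 x 14 mm; on its middle a round boss 50 mm in diameter, top at 47 mm, then a steel ring 28 mm in diameter up to 53 mm. Origin: centre of its underside, z up, x and y along the plate's sides. Same in all four turns.
- bin: Bystander: open blue plastic bin, 100 x 150 x 75 mm high. Origin: centre of its underside.
- grease_can: Bystander: upright can, 66 mm in diameter, 120 mm high. Origin: centre of its underside.
- wrench: Bystander: steel wrench 170 mm long, lying on the bench along its x. Origin about at its middle.
Not all that is in view belongs to the job. Leave any orange look-alike of the pillow_block alone.

How it is judged:
By the outcome, as a careful person would: the job done as asked, in the order asked, and still so for the second after the job is handed in, with the robot touching nothing.
It also fails if it takes over 72 s, if anything falls off the work surface, if the arm or the gripper's body presses on something with over 40 N, if the wrist force passes 120 N, or if a joint passes its speed limit or range.

## Robot

A 7-joint arm with a two-finger parallel gripper is mounted at the origin on the work surface. World frame = base frame: x ahead of the robot, y to its left, z up, the work surface at z = 0. Lengths are in mm, angles in rad, forces in N, time in s.
With the tool pointing down it reaches from about 425 to 875 mm from the base axis. Payload 4.7 kg.
Tool frame: the origin (TCP) lies between the finger pads; the fingertips stand 19 mm ahead of it and the grasp point (between the pads) is the TCP; z points along the fingers, y is the line along which they close (so a half turn about z gives the same grasp; the last joint's range is limited). The gripper opens to 87 mm and grips with 3 to 60 N. Pads are 19 mm wide; open, the fingers measure 117 mm over their backs; the gripper's body (75 mm by 190 mm) begins 51 mm behind the grasp point.
Start: joints at [1.24, 0.321, -0.07, 1.45, 0.023, 1.371, -0.057], TCP at [219.687, -611.769, 241.587] pointing down, gripper open.
Joint ranges: [-2.86, 2.86], [-0.3, 2.09], [-1.38, 1.24], [0.06, 2.45], [-1.56, 4.7], [0.09, 2.05], [-2.69, 2.69]. Speed limits (rad/s): [2.57, 2.57, 3.14, 3.14, 3.14, 3.14, 3.14].

## Interface

Orientations are given as [roll, pitch, yaw] about the fixed x, y, z axes, in that order (R = Rz(yaw) Ry(pitch) Rx(roll)).
In Python, from rig import robot gives the robot as it stands. The module is installed in compiled form; this text tells all that it offers.
- The arm moves only by the tool send_rows, never from a script. Its argument "deltas" is a list of rows, each an object with "delta_pos": the shift along the tool's x, y, z each as a share of 0.12 m, from -1 to 1, a list of three; "roll": the turn about the tool's z as a share of 180 degrees, from -1 to 1; "hand": the closure, from 0 (fully open) to 1 (shut). A call has 1 to 12 rows; each row is the pose to reach, as a shift and turn from the pose commanded when the call began, along the tool's axes at that moment, turning the shorter way round; what a row does not reach only later rows make up. A row lasts 1/8 s, in which the tool goes at most 62.5 mm and 10.7 degrees, less where a joint would pass 70% of its speed; a pose out of reach is approached as far as the arm can. A call with a number of a shift or a turn outside -1 to 1 is refused whole. A call with a gripper value outside its range is refused whole. The fingers move at their own pace and stop on an object; "force" is the grip in N (left out, the last holds). Time passes only in rows, so rows that repeat a pose let the fingers close. It gives the time, the measured TCP pose, the force, the opening and the grip force at its end, in the units of the state.
- robot.state(): the state, without advancing time (a new reading comes with each control period).
- robot.read_camera(name): name is "scene" or "top" or "wrist"; returns a dict with "pixels" (420x560x3 uint8, red, green, blue), "K" (3x3 intrinsics, pixels), "world_from_camera" (4x4, takes a point from camera to world coordinates). Camera axes: x right, y down, z forward; pixel columns grow to the right and rows downward; lengths in mm; the calibration is good to about 2 mm. A picture is of the moment at which its call begins. There is no depth.
- robot.job_done(): hands the job in; it is judged then, once.
The state is a dict: "time_s": time; "joint_positions": joint angles; "qvel": joint speeds; "joint_efforts": joint torques, N m; "ee_pos": TCP position; "tcp_rot": TCP orientation; "ft_force": force on the tool from outside, world axes, zero at the start; "moment": the same for the moment, N m; "gripper_width": finger opening in mm; "grip_force": force on a finger pad.
Only numpy, scipy, OpenCV 4.12 (cv2) and the standard library are available. Lean on these libraries where they do the work, as an engineer would, in place of code of your own. Each camera call takes 0.05 s, during which the arm holds its last target. There are 200 camera calls.

## Working session

There is one attempt and no reset: what is moved stays moved. The work goes in short steps, Python scripts to look and compute and a tool call to move; the robot and the scene stay as the last step left them, time stands still between calls to the robot, and variables do not carry over. Pictures are saved under pics/ and viewed, at most 10 in all, crops included, and the job is handed in when it is done.

Besides the shell and the picture viewer there is one more tool, called after "Request:" by a JSON object that holds its "op" and its "data", one argument or row to a line. send_rows: Moves the arm, as the interface text tells. Its arguments: {"type":"object","properties":{"deltas":{"type":"array","items":{"type":"object","properties":{"delta_pos":{"type":"array","items":{"type":"number"}},"roll":{"type":"number"},"hand":{"type":"number"}}}},"force":{"type":"number"}},"required":["deltas"]}

```bash
mkdir -p pics; cat > h.py <<'E'
import numpy as np, cv2, json
from rig import robot
from scipy.spatial.transform import Rotation as R
def snap(n,fn=None):
    c=robot.read_camera(n); np.savez(f'{n}.npz',p=c['pixels'],K=c['K'],T=c['world_from_camera'])
    if fn: cv2.imwrite('pics/'+fn,c['pixels'][:,:,::-1])
    return c
def load(n):
    d=np.load(f'{n}.npz'); return dict(pixels=d['p'],K=d['K'],world_from_camera=d['T'])
def ray(c,u,v):
    T=c['world_from_camera']; d=T[:3,:3]@np.linalg.inv(c['K'])@[u,v,1]; return T[:3,3],d/np.linalg.norm(d)
def onz(c,u,v,z):
    o,d=ray(c,u,v); return o+d*(z-o[2])/d[2]
def onplane(c,u,v,p,n):
    o,d=ray(c,u,v); return o+d*(np.dot(np.array(p)-o,n)/np.dot(d,n))
def proj(c,P):
    T=np.linalg.inv(c['world_from_camera']); q=T[:3,:3]@np.array(P)+T[:3,3]; q=c['K']@q; return q[:2]/q[2]
E
python3 - <<'E'
from h import *
a=snap('scene');b=snap('top')
cv2.imwrite('pics/a_scene.png',a['pixels'][:,:,::-1]);cv2.imwrite('pics/a_top.png',b['pixels'][:,:,::-1])
for c in(a,b):print(c['K'].round(1).tolist(),c['world_from_camera'].round(3).tolist())
print(robot.state())
E
```

```text
[[463.0, 0.0, 282.4], [0.0, 463.0, 211.9], [0.0, 0.0, 1.0]] [[0.12, 0.719, -0.684, 1231.815], [0.993, -0.097, 0.073, -113.926], [-0.014, -0.688, -0.726, 831.567], [0.0, 0.0, 0.0, 1.0]]
[[460.5, 0.0, 279.9], [0.0, 460.5, 209.6], [0.0, 0.0, 1.0]] [[-0.099, -0.974, 0.202, 323.272], [-0.995, 0.098, -0.016, -10.079], [-0.004, -0.202, -0.979, 1138.022], [0.0, 0.0, 0.0, 1.0]]
{'time_s': 0.1, 'joint_positions': array([ 1.24010385,  0.32173315, -0.07012836,  1.4515831 ,  0.02262239,
        1.3708005 , -0.05691446]), 'qvel': array([-0.00050836, -0.00122719, -0.00049142, -0.00296131,  0.00064851,
       -0.00230164, -0.00019614]), 'joint_efforts': array([-2.62911108e-04, -4.92572951e+01, -4.05835323e-01, -3.13394666e+01,
       -6.41829567e-02,  3.95613606e-02,  3.15911325e-05]), 'ee_pos': array([ 219.51327397, -611.30460762,  240.56631176]), 'tcp_rot': array([-3.13985939e+00,  1.03292114e-04,  3.44852504e-01]), 'ft_force': array([ 0.23855717,  0.02784843, -0.98914238]), 'moment': array([-0.01814546,  0.01267597, -0.00490839]), 'grip_force': 0.0, 'gripper_width': 86.83412214273974}
```

View pics/a_scene.png

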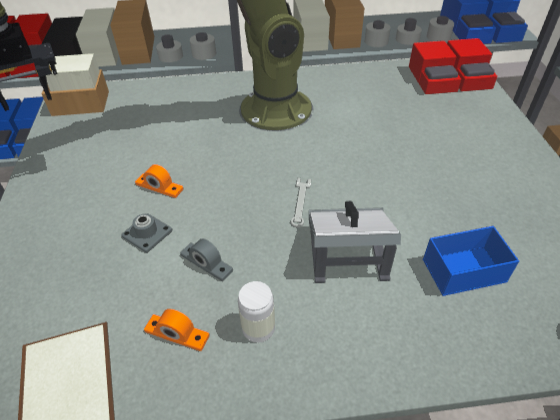

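View pics/a_top.png

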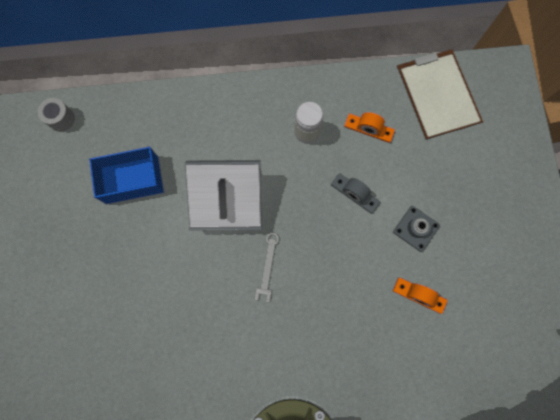

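Top view: tray with cover at (224,195), handle (223,198). Grey pillow block (356,192), flange unit (417,228), wrench (268,268), can (309,118) and bin (127,176).
Candidates for the pillow block: orange (370,125), orange (421,295), grey (356,192). I choose the grey one, as described. The only flange candidate is (417,228); the clipboard (440,95) and the grey cup (53,113) are unrelated.

```bash
python3 - <<'E'
from h import *
b=load('top');a=load('scene');p=b['pixels'];q=a['pixels']
f=lambda im,x0,y0,x1,y1,s:cv2.resize(im[y0:y1,x0:x1,::-1],None,fx=s,fy=s,interpolation=cv2.INTER_CUBIC)
m=np.zeros((600,800,3),np.uint8)
t=f(p,180,150,280,250,3);m[:300,:300]=t
t=f(p,325,165,445,255,4);m[:360,310:790]=t
t=f(q,300,195,405,255,3);m[365:545,0:315]=t
t=f(q,115,205,240,285,3);m[360:600,420:795]=t
cv2.imwrite('pics/b.png',m)
# cover mask
for n,im,roi in(('top',p,(180,150,270,236)),('scene',q,(300,195,405,255))):
    g=cv2.cvtColor(im,cv2.COLOR_RGB2GRAY);x0,y0,x1,y1=roi;s=g[y0:y1,x0:x1]
    k=(s>165).astype(np.uint8);k=cv2.morphologyEx(k,cv2.MORPH_CLOSE,np.ones((3,3)))
    c=max(cv2.findContours(k,0,2)[0],key=cv2.contourArea)
    print(n,np.percentile(s,[10,50,90]),cv2.contourArea(c),(cv2.approxPolyDP(cv2.convexHull(c),4,True)[:,0]+[x0,y0]).tolist())
# dark parts in top
h=cv2.cvtColor(p,cv2.COLOR_RGB2GRAY)
k=(h<95).astype(np.uint8);k[:150]=0;k[270:]=0;k[:,:325]=0
for c in cv2.findContours(k,0,2)[0]:
    if cv2.contourArea(c)>100: 
        r=cv2.minAreaRect(c);print(r,onz(b,*r[0],14).round(1))
E
```

```text
top [ 87. 128. 166.] 820.5 [[212, 177], [217, 213], [192, 218], [189, 181]]
scene [ 97. 163. 194.] 1981.5 [[404, 195], [404, 254], [316, 235], [311, 212], [367, 195]]
((416.4664306640625, 228.4765167236328), (36.373897552490234, 34.16197204589844), 34.99202346801758) [ 474. -359.   14.]
((357.037109375, 191.40052795410156), (51.605621337890625, 20.601045608520508), 34.508522033691406) [ 582.1 -225.6   14. ]
```

View pics/b.png

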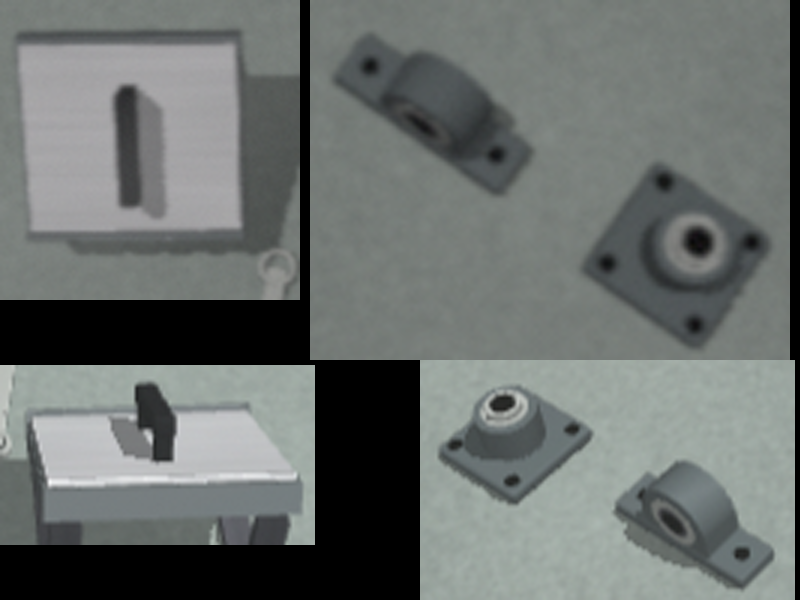

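The crop confirms the grey pillow block (bore along its short side) and the square flange unit. The cover's corners in the top view are at about (186,164), (260,164), (260,227) and (189,228).

```bash
python3 - <<'E'
from h import *
b=load('top');a=load('scene')
def tri(u,v):
    o1,d1=ray(b,*u);o2,d2=ray(a,*v);A=np.c_[d1,-d2];s=np.linalg.lstsq(A,o2-o1,rcond=None)[0]
    return (o1+d1*s[0]+o2+d2*s[1])/2,np.linalg.norm(o1+d1*s[0]-o2-d2*s[1])
# order: high+y, high-y, low-y, low+y
T=[(185.7,164.3),(260,163.7),(260,227),(189.3,227.7)];S=[(399.3,230.7),(315.7,235.7),(310,211),(383.3,209)]
P=[]
for u,v in zip(T,S):
    x,e=tri(u,v);P.append(x);print(x.round(1),round(e,1))
P=np.array(P);print('c',P.mean(0),[np.linalg.norm(P[i]-P[(i+1)%4]).round(1) for i in range(4)])
ex=P[0]+P[1]-P[2]-P[3];ey=P[0]+P[3]-P[1]-P[2];print('yaw',np.arctan2(ex[1],ex[0]),np.arctan2(-ey[0],ey[1]),'slope',np.degrees(np.arctan2(ex[2],np.hypot(*ex[:2]))))
H=lambda L:[onz(b,*u,14) for u in L]
p=np.array(H([(340,181.25),(371.5,203.75)]));print('pillow',p.mean(0),p[1]-p[0],np.degrees(np.arctan2(*(p[0]-p[1])[1::-1])))
f=np.array(H([(413.75,210.25),(435.5,225.75),(421,246.25),(399,230.75)]));print('flange',f.mean(0));
for i in range(4):
    d=f[(i+1)%4]-f[i];print(np.linalg.norm(d),np.degrees(np.arctan2(d[1],d[0])))
for n,L in(('wrench',[(273,239),(263,295)]),('bin',[(91,158),(152,149),(161,186),(104,203)]),('can',[(309,125)]),('orange',[(421,295)])):print(n,[onz(b,*u,0).round(0)[:2].tolist() for u in L])
E
```

```text
[656.7 178.2 134.6] 3.6
[642.9  11.2 129.2] 6.1
[508.7  25.2  59. ] 3.1
[524.2 193.2  58. ] 4.1
c [583.11014481 101.93762942  95.20577086] [np.float64(167.6), np.float64(152.1), np.float64(168.7), np.float64(153.8)]
yaw -0.10827734868427727 -0.0873076955777149 slope 28.706599889117378
pillow [ 579.7926884  -221.87269344   14.        ] [-65.54642208 -70.93653519   0.        ] 47.26160341353181
flange [ 474.53608638 -361.18094805   14.        ]
64.59272550120559 -132.98518903070908
64.06089650494151 136.88819315469382
64.50990077909783 47.74959213042352
64.88803698870692 -43.03237492834983
wrench [[485.0, -4.0], [351.0, 33.0]]
bin [[742.0, 445.0], [751.0, 286.0], [649.0, 268.0], [619.0, 414.0]]
can [[776.0, -127.0]]
orange [[313.0, -348.0]]
```

Request:
{"op": "send_rows", "data": {
  "deltas": [
    {"delta_pos": [0.5, -0.4, -0.25], "roll": 0.05, "hand": 0},
    {"delta_pos": [1, -0.8, -0.5], "roll": 0.1, "hand": 0},
    {"delta_pos": [1, -0.8, -0.5], "roll": 0.141, "hand": 0},
    {"delta_pos": [1, -0.8, -0.5], "roll": 0.141, "hand": 0}
  ]
}}

```text
time_s: 0.6
ee_pos: [303.4, -478.3, 303.2]
tcp_rot: [3.14, -0.003, -0.092]
ft_force: [-0.4, -0.9, 0.0]
gripper_width: 87.0
grip_force: 0.0
```

Request:
{"op": "send_rows", "data": {
  "deltas": [
    {"delta_pos": [0.4, -0.4, 0], "hand": 0},
    {"delta_pos": [0.8, -0.8, 0], "hand": 0},
    {"delta_pos": [1, -1, 0], "hand": 0}
  ]
}}

```text
schema error: expected keys delta_pos, roll, hand
```

Request:
{"op": "send_rows", "data": {
  "deltas": [
    {"delta_pos": [0.33, -0.42, 0], "hand": 0},
    {"delta_pos": [0.66, -0.84, 0], "hand": 0},
    {"delta_pos": [0.66, -0.84, 0], "hand": 0},
    {"delta_pos": [0.66, -0.84, 0], "hand": 0}
  ]
}}

```text
schema error: expected keys delta_pos, roll, hand
```

```bash
python3 - <<'E'
from h import *
c=snap('wrist','c.png');print(c['K'].round(1).tolist(),c['world_from_camera'].round(3).tolist());s=robot.state();print(s['time_s'],s['ee_pos'],s['tcp_rot'],s['joint_positions'])
E
```

```text
[[293.4, 0.0, 280.2], [0.0, 293.4, 210.3], [0.0, 0.0, 1.0]] [[-0.092, -0.965, -0.247, 371.799], [-0.996, 0.089, 0.021, -485.091], [0.002, 0.248, -0.969, 446.111], [0.0, 0.0, 0.0, 1.0]]
0.65 [ 301.15174633 -480.06819335  302.07469384] [ 3.14041042e+00 -4.28205337e-04 -9.44470137e-02] [ 1.06170248  0.12440219 -0.10853608  1.56782467  0.01399243  1.44892692
 -0.71293001]
```

View pics/c.png

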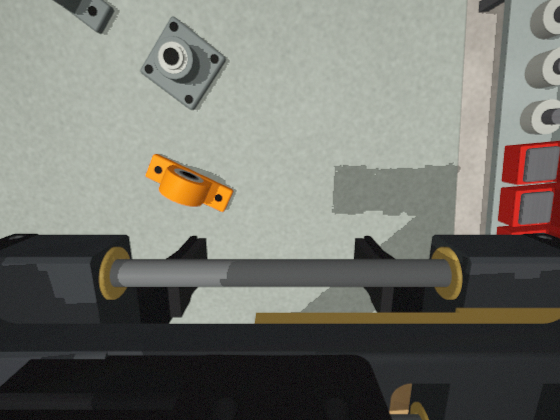

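The wrist view shows the flange unit at (184,63), an orange decoy at (188,185) and the pillow block's corner at (90,12). I need `roll` in every row, so I'm resending the moves.

Request:
{"op": "send_rows", "data": {
  "deltas": [
    {"delta_pos": [0.4, -0.4, 0], "roll": 0, "hand": 0},
    {"delta_pos": [0.8, -0.8, 0], "roll": 0, "hand": 0},
    {"delta_pos": [1, -1, 0], "roll": 0, "hand": 0}
  ]
}}

```text
time_s: 1.02
ee_pos: [432.2, -372.5, 300.3]
tcp_rot: [-3.141, 0.001, -0.098]
ft_force: [0.2, 0.2, -0.2]
gripper_width: 87.1
grip_force: 0.0
```

Request:
{"op": "send_rows", "data": {
  "deltas": [
    {"delta_pos": [0.1, -0.42, 0], "roll": 0, "hand": 0},
    {"delta_pos": [0.2, -0.84, 0], "roll": 0, "hand": 0},
    {"delta_pos": [0.2, -0.84, 0], "roll": 0, "hand": 0},
    {"delta_pos": [0.2, -0.84, 0], "roll": 0, "hand": 0}
  ]
}}

```text
time_s: 1.52
ee_pos: [464.1, -277.2, 300.7]
tcp_rot: [3.141, 0.002, -0.1]
ft_force: [0.4, -0.2, -1.1]
gripper_width: 87.1
grip_force: 0.0
```

```bash
python3 - <<'E'
from h import *
c=snap('wrist','d.png');s=robot.state();print(s['time_s'],s['ee_pos'],s['tcp_rot'])
E
```

```text
1.575 [ 463.91019894 -277.62338572  300.74581559] [ 3.14123538e+00  1.44824059e-03 -1.01350476e-01]
```

View pics/d.png

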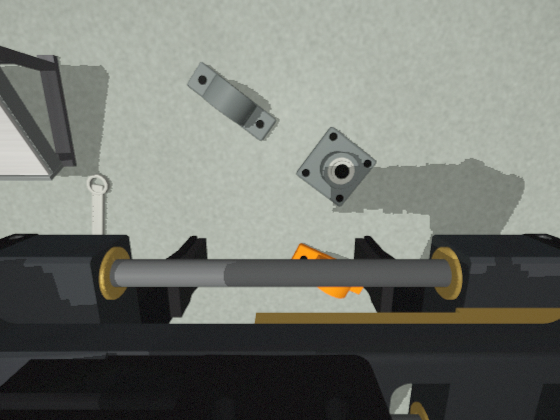

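Pillow block holes are at (202,80) and (260,124). Flange holes are at (333,136), (368,163), (340,199) and (306,173).

```bash
python3 - <<'E'
from h import *
c=load('wrist');g=cv2.cvtColor(c['pixels'],cv2.COLOR_RGB2GRAY)
def ref(u):
    x,y=u;w=g[y-5:y+6,x-5:x+6].astype(float);m=np.clip(w.min()+25-w,0,None);Y,X=np.mgrid[-5:6,-5:6];return x+(m*X).sum()/m.sum(),y+(m*Y).sum()/m.sum()
p=np.array([onz(c,*ref(u),14) for u in[(202,80),(260,124)]]);d=p[0]-p[1];print('pillow',p.mean(0).round(1),d.round(1),np.arctan2(d[1],d[0]))
f=np.array([onz(c,*ref(u),14) for u in[(333,136),(368,163),(340,199),(306,173)]]);print('flange',f.mean(0).round(1))
for i in range(4):
    d=f[(i+1)%4]-f[i];print(np.linalg.norm(d),np.arctan2(d[1],d[0])%(np.pi/2))
E
```

```text
pillow [ 582.4 -222.2   14. ] [64.6 70.7  0. ] 0.8301202100506915
flange [ 477.5 -361.3   14. ]
63.8586108040973 0.8343539538275646
63.83106908575801 0.8354959167757476
63.94100966931105 0.8347810315382798
63.85833595126439 0.8342051818021207
```

Request:
{"op": "send_rows", "data": {
  "deltas": [
    {"delta_pos": [0, -0.5, 0], "roll": 0, "hand": 0},
    {"delta_pos": [0, -1, 0], "roll": 0, "hand": 0},
    {"delta_pos": [0, -1, 0], "roll": 0, "hand": 0}
  ]
}}

```text
time_s: 1.95
ee_pos: [477.5, -152.3, 301.8]
tcp_rot: [-3.141, -0.001, -0.092]
ft_force: [-0.0, -0.8, 0.3]
gripper_width: 87.0
grip_force: 0.0
```

Request:
{"op": "send_rows", "data": {
  "deltas": [
    {"delta_pos": [0, -0.5, 0], "roll": 0, "hand": 0},
    {"delta_pos": [0, -1, 0], "roll": 0, "hand": 0},
    {"delta_pos": [0, -1, 0], "roll": 0, "hand": 0}
  ]
}}

```text
time_s: 2.33
ee_pos: [489.1, -33.2, 301.8]
tcp_rot: [-3.14, -0.001, -0.092]
ft_force: [-0.2, -1.1, -0.6]
gripper_width: 87.6
grip_force: 0.0
```

Request:
{"op": "send_rows", "data": {
  "deltas": [
    {"delta_pos": [0, -0.5, 0], "roll": 0, "hand": 0},
    {"delta_pos": [0, -1, 0], "roll": 0, "hand": 0},
    {"delta_pos": [0, -1, 0], "roll": 0, "hand": 0},
    {"delta_pos": [0, -1, 0], "roll": 0, "hand": 0}
  ]
}}

```text
time_s: 2.82
ee_pos: [501.0, 79.9, 301.1]
tcp_rot: [3.14, 0.001, -0.102]
ft_force: [-0.7, -0.9, -1.2]
gripper_width: 87.4
grip_force: 0.0
```

```bash
python3 - <<'E'
from h import *
c=snap('wrist','e.png');s=robot.state();print(s['time_s'],s['ee_pos'],s['tcp_rot'],s['joint_positions'])
E
```

```text
2.875 [500.99373033  79.52139617 301.10655265] [ 3.14046602e+00  5.91307986e-04 -1.02925522e-01] [ 0.44447453  0.02033331 -0.65838572  1.68425098  0.01343762  1.44218195
 -1.88926804]
```

View pics/e.png

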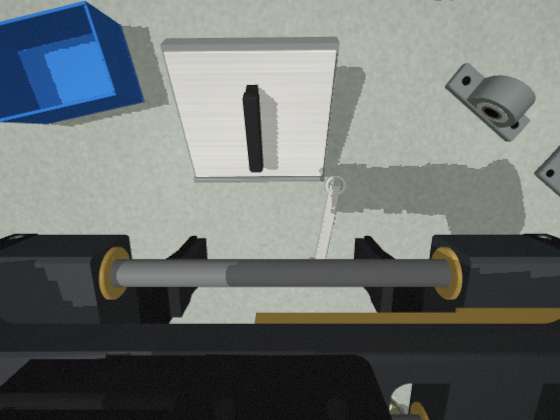

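The wrist view shows the cover with its corners at about (165,50), (337,50), (325,178) and (195,178). The handle runs from (252,88) to (256,170).

```bash
python3 - <<'E'
from h import *
c=load('wrist');g=cv2.cvtColor(c['pixels'],cv2.COLOR_RGB2GRAY)
# edge lines of bright plate by row/col scanning, subpixel by half-level
s=g[30:200,150:350];k=(s>190).astype(np.uint8);k=cv2.morphologyEx(k,cv2.MORPH_CLOSE,np.ones((15,15)));k=cv2.morphologyEx(k,cv2.MORPH_OPEN,np.ones((5,5)))
ct=max(cv2.findContours(k,0,1)[0],key=cv2.contourArea);q=cv2.approxPolyDP(cv2.convexHull(ct),6,True)[:,0]+[150,30];print(q.tolist())
q=q.astype(float)
q=sorted(q.tolist(),key=lambda t:t[1]);hi=sorted(q[:2]);lo=sorted(q[2:4])
P=np.array([onz(c,*u,134.4) for u in hi]+[onz(c,*u,59.4) for u in lo])
b=load('top');Q=np.array([onz(b,*u,h) for u,h in zip([(185.7,164.3),(260,163.7),(189.3,227.7),(260,227)],[134.4]*2+[59.4]*2)])
for A in(P,Q):
    print(A.round(1).tolist(),'centre',A.mean(0).round(1));ex=A[0]+A[1]-A[2]-A[3];ey=A[0]+A[2]-A[1]-A[3];print(np.linalg.norm(ex)/2,np.linalg.norm(ey)/2,np.arctan2(ex[1],ex[0]),np.arctan2(-ey[0],ey[1]))
# handle mask, row midline, intersect bar top midline height: bar top z=38 at x=0 -> 96.9-? 
m=((g<70)[70:180,235:275]).astype(np.uint8)
r=np.argwhere(m)
for y in(20,40,60,80,95):
    xs=np.where(m[y])[0];print(y+70,xs.min()+235,xs.max()+235)
ys=r[:,0]+70;print(ys.min(),ys.max())
for n in range(0):pass
E
```

```text
[[335, 50], [323, 175], [196, 175], [180, 153], [165, 52]]
[[656.6, 173.6, 134.4], [641.9, 11.9, 134.4], [559.6, 202.4, 59.4], [512.5, 21.0, 59.4]] centre [592.6 102.2  96.9]
137.09732255878745 174.2873362434348 -0.1662206454331616 -0.17812911812055274
[[656.3, 176.4, 134.4], [640.7, 8.1, 134.4], [523.5, 190.9, 59.4], [508.4, 23.6, 59.4]] centre [582.2  99.8  96.9]
153.0398010625288 168.45295452629563 -0.11265178430064597 -0.09097415314904311
90 246 257
110 244 259
130 246 260
150 248 261
165 250 262
85 171
```

```bash
python3 - <<'E'
from h import *
c=load('wrist')
for u in[(196,176.5),(323.5,176.5)]: print(onz(c,*u,59.4).round(1))
A=onz(c,256.3,170.5,103);B=onz(c,252,85.5,148);print(A.round(1),B.round(1),np.arctan2(*(B-A)[1::-1]),np.hypot(*(B-A)[:2]),((A+B)/2+8*np.array([.4975,-.05,-.866])).round(1))
E
```

```text
[527.5 187.2  59.4]
[510.5  20.5  59.4]
[532.1 103.4 103. ] [616.5  93.7 148. ] -0.1153802435849881 84.93980637166084 [578.3  98.2 118.6]
```

Request:
{"op": "send_rows", "data": {
  "deltas": [
    {"delta_pos": [0.3, -0.12, 0.2], "roll": 0, "hand": 0},
    {"delta_pos": [0.56, -0.23, 0.6], "roll": 0, "hand": 0},
    {"delta_pos": [0.56, -0.23, 1], "roll": 0, "hand": 0},
    {"delta_pos": [0.56, -0.23, 1], "roll": 0, "hand": 0},
    {"delta_pos": [0.56, -0.23, 1], "roll": 0, "hand": 0}
  ]
}}

```text
time_s: 3.5
ee_pos: [571.1, 102.5, 183.2]
tcp_rot: [3.141, -0.002, -0.101]
ft_force: [0.8, 0.1, -0.2]
gripper_width: 87.0
grip_force: 0.0
```

Request:
{"op": "send_rows", "data": {
  "deltas": [
    {"delta_pos": [0, 0.02, 0.25], "roll": 0, "hand": 0},
    {"delta_pos": [0, 0.02, 0.45], "roll": 0, "hand": 0},
    {"delta_pos": [0, 0.02, 0.515], "roll": 0, "hand": 0},
    {"delta_pos": [0, 0.02, 0.515], "roll": 0, "hand": 0.3},
    {"delta_pos": [0, 0.02, 0.515], "roll": 0, "hand": 0.6},
    {"delta_pos": [0, 0.02, 0.515], "roll": 0, "hand": 1},
    {"delta_pos": [0, 0.02, 0.515], "roll": 0, "hand": 1},
    {"delta_pos": [0, 0.02, 0.515], "roll": 0, "hand": 1},
    {"delta_pos": [0, 0.02, 0.515], "roll": 0, "hand": 1}
  ],
  "force": 25
}}

```text
time_s: 4.62
ee_pos: [569.7, 101.5, 119.7]
tcp_rot: [3.141, 0.0, -0.098]
ft_force: [-0.2, -0.3, -0.7]
gripper_width: 34.7
grip_force: 0.0
```

Request:
{"op": "send_rows", "data": {
  "deltas": [
    {"delta_pos": [0, 0, 0], "roll": 0, "hand": 1},
    {"delta_pos": [0, 0, 0], "roll": 0, "hand": 1},
    {"delta_pos": [0, 0, 0], "roll": 0, "hand": 1},
    {"delta_pos": [0, 0, 0], "roll": 0, "hand": 1},
    {"delta_pos": [0, 0, -0.1], "roll": 0, "hand": 1},
    {"delta_pos": [0, 0, -0.25], "roll": 0, "hand": 1},
    {"delta_pos": [0, 0, -0.4], "roll": 0, "hand": 1},
    {"delta_pos": [0, 0, -0.6], "roll": 0, "hand": 1},
    {"delta_pos": [0, 0, -0.8], "roll": 0, "hand": 1},
    {"delta_pos": [0, 0, -0.95], "roll": 0, "hand": 1},
    {"delta_pos": [0, 0, -0.95], "roll": 0, "hand": 1}
  ]
}}

```text
time_s: 6.0
ee_pos: [570.7, 101.9, 235.8]
tcp_rot: [-3.141, -0.004, -0.098]
ft_force: [0.2, -0.2, -3.7]
gripper_width: 15.8
grip_force: 25.0
```

```bash
python3 - <<'E'
from h import *
a=snap('scene');w=snap('wrist')
m=np.hstack([a['pixels'][100:300,240:440],w['pixels'][0:240,100:400][:200]])
cv2.imwrite('pics/f.png',cv2.resize(m[:,:,::-1],None,fx=1.6,fy=1.6))
E
```

```text
(no output)
```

View pics/f.png

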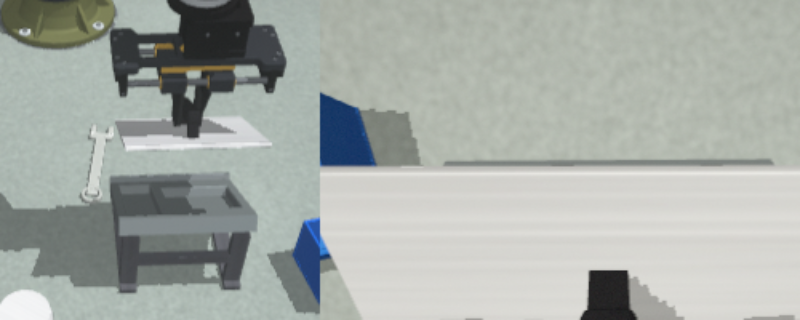

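The cover is off and both pockets are visible. I'm carrying it to free bench on the left, about (450,330).

Request:
{"op": "send_rows", "data": {
  "deltas": [
    {"delta_pos": [-0.15, -0.22, 0], "roll": 0, "hand": 1},
    {"delta_pos": [-0.3, -0.45, 0], "roll": 0, "hand": 1},
    {"delta_pos": [-0.45, -0.7, 0], "roll": 0, "hand": 1},
    {"delta_pos": [-0.59, -0.9, 0], "roll": 0, "hand": 1}
  ]
}}

```text
time_s: 6.6
ee_pos: [508.4, 217.0, 232.4]
tcp_rot: [3.141, 0.002, -0.097]
ft_force: [0.3, 0.3, -2.4]
gripper_width: 15.7
grip_force: 25.0
```

Request:
{"op": "send_rows", "data": {
  "deltas": [
    {"delta_pos": [-0.15, -0.22, 0], "roll": 0, "hand": 1},
    {"delta_pos": [-0.3, -0.45, 0], "roll": 0, "hand": 1},
    {"delta_pos": [-0.45, -0.7, 0], "roll": 0, "hand": 1},
    {"delta_pos": [-0.59, -0.9, 0.1], "roll": 0, "hand": 1},
    {"delta_pos": [-0.59, -0.9, 0.35], "roll": 0, "hand": 1},
    {"delta_pos": [-0.59, -0.9, 0.6], "roll": 0, "hand": 1},
    {"delta_pos": [-0.59, -0.9, 0.8], "roll": 0, "hand": 1},
    {"delta_pos": [-0.59, -0.9, 0.9], "roll": 0, "hand": 1},
    {"delta_pos": [-0.59, -0.9, 0.9], "roll": 0, "hand": 1}
  ]
}}

```text
time_s: 7.72
ee_pos: [449.3, 329.8, 124.6]
tcp_rot: [3.14, 0.002, -0.098]
ft_force: [0.4, -0.6, -1.9]
gripper_width: 15.7
grip_force: 25.0
```

```bash
python3 - <<'E'
from h import *
a=snap('scene');b=snap('top')
u=proj(a,[450,330,110]).astype(int);v=proj(b,[450,330,110]).astype(int);print(u,v)
x,y=max(u[0]-100,0),max(u[1]-100,0);x2,y2=max(v[0]-100,0),v[1]-100
A=a['pixels'][y:y+200,x:x+200];B=b['pixels'][y2:y2+200,x2:x2+200]
C=b['pixels'][150:250,170:270];C=cv2.resize(C,(200,200),interpolation=cv2.INTER_CUBIC)
cv2.imwrite('pics/g.png',cv2.resize(np.hstack([i[:200,:200] for i in(A,B,C)])[:,:,::-1],None,fx=1.33,fy=1.33));print(x,y,x2,y2)
E
```

```text
[433 165] [124 262]
333 65 24 162
```

View pics/g.png

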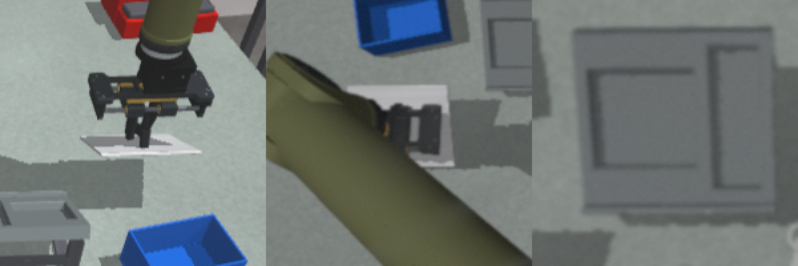

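Left crop: the cover is held free of the bench. Right crop: the open tray, square pocket on the left (+y), long pocket on the right (-y). I'll estimate the tilt from the known edge lengths.

```bash
python3 - <<'E'
from h import *
a=load('scene')
n1,n2,f1=(412,183),(483.4,178),(393,169)
for z in range(70,150,8):
    A,B=onz(a,*n1,z),onz(a,*n2,z);print(z,np.linalg.norm(A-B).round(1),A.round(0)[:2],B.round(0)[:2],onz(a,*f1,z).round(0)[:2])
# expected for tilts
Y=-.097
for th in(0,10,20,30):
    t=np.radians(th);Rm=R.from_euler('z',Y).as_matrix()@R.from_euler('y',-t).as_matrix()
    print(th,[proj(a,np.array([449.5,330,125])+Rm@(np.array(p)-[0,0,31])).round(0).tolist() for p in([75,-83,5],[75,83,5],[-75,-83,5])])
E
```

```text
70 175.5 [460. 282.] [466. 457.] [405. 251.]
78 173.6 [468. 277.] [474. 451.] [414. 247.]
86 171.8 [476. 273.] [482. 445.] [422. 243.]
94 169.9 [485. 269.] [490. 439.] [431. 239.]
102 168.1 [493. 265.] [498. 433.] [440. 236.]
110 166.3 [501. 261.] [506. 427.] [448. 232.]
118 164.4 [509. 257.] [515. 421.] [457. 228.]
126 162.6 [517. 252.] [523. 415.] [466. 224.]
134 160.7 [525. 248.] [531. 409.] [474. 220.]
142 158.9 [533. 244.] [539. 403.] [483. 216.]
0 [[404.0, 192.0], [478.0, 190.0], [392.0, 150.0]]
10 [[406.0, 189.0], [480.0, 187.0], [392.0, 155.0]]
20 [[407.0, 185.0], [482.0, 183.0], [391.0, 161.0]]
30 [[408.0, 179.0], [483.0, 178.0], [392.0, 166.0]]
```

Request:
{"op": "send_rows", "data": {
  "deltas": [
    {"delta_pos": [0, 0, 0.2], "roll": 0, "hand": 1},
    {"delta_pos": [0, 0, 0.35], "roll": 0, "hand": 1},
    {"delta_pos": [0, 0, 0.44], "roll": 0, "hand": 1},
    {"delta_pos": [0, 0, 0.48], "roll": 0, "hand": 1},
    {"delta_pos": [0.03, 0, 0.53], "roll": 0, "hand": 1},
    {"delta_pos": [0.07, 0, 0.58], "roll": 0, "hand": 1},
    {"delta_pos": [0.11, 0, 0.63], "roll": 0, "hand": 1},
    {"delta_pos": [0.15, 0, 0.68], "roll": 0, "hand": 1},
    {"delta_pos": [0.18, 0, 0.72], "roll": 0, "hand": 1},
    {"delta_pos": [0.2, 0, 0.75], "roll": 0, "hand": 1},
    {"delta_pos": [0.2, 0, 0.75], "roll": 0, "hand": 1}
  ],
  "force": 15
}}

```text
time_s: 9.2
ee_pos: [473.2, 327.9, 35.0]
tcp_rot: [3.141, 0.001, -0.098]
ft_force: [0.2, -0.4, -1.7]
gripper_width: 15.8
grip_force: 15.0
```

Request:
{"op": "send_rows", "data": {
  "deltas": [
    {"delta_pos": [0.01, 0, 0.015], "roll": 0, "hand": 1},
    {"delta_pos": [0.015, 0, 0.025], "roll": 0, "hand": 1},
    {"delta_pos": [0.015, 0, 0.03], "roll": 0, "hand": 1}
  ]
}}

```text
time_s: 9.57
ee_pos: [475.0, 327.8, 32.2]
tcp_rot: [3.141, 0.001, -0.098]
ft_force: [-3.0, -1.6, 4.6]
gripper_width: 16.1
grip_force: 15.0
```

Request:
{"op": "send_rows", "data": {
  "deltas": [
    {"delta_pos": [0, 0, 0.01], "roll": 0, "hand": 1},
    {"delta_pos": [0, 0, 0.02], "roll": 0, "hand": 1},
    {"delta_pos": [0, 0, 0.02], "roll": 0, "hand": 1}
  ]
}}

```text
time_s: 9.95
ee_pos: [475.2, 327.7, 32.0]
tcp_rot: [3.139, -0.0, -0.098]
ft_force: [-7.9, -4.5, 17.4]
gripper_width: 15.9
grip_force: 15.0
```

Request:
{"op": "send_rows", "data": {
  "deltas": [
    {"delta_pos": [0, 0, -0.02], "roll": 0, "hand": 1},
    {"delta_pos": [0, 0, -0.02], "roll": 0, "hand": 0.6},
    {"delta_pos": [0, 0, -0.02], "roll": 0, "hand": 0.5},
    {"delta_pos": [0, 0, -0.02], "roll": 0, "hand": 0.4},
    {"delta_pos": [0, 0, -0.05], "roll": 0, "hand": 0},
    {"delta_pos": [0, 0, -0.2], "roll": 0, "hand": 0},
    {"delta_pos": [0, 0, -0.6], "roll": 0, "hand": 0},
    {"delta_pos": [0, 0, -1], "roll": 0, "hand": 0}
  ]
}}

```text
time_s: 10.95
ee_pos: [475.5, 328.1, 152.1]
tcp_rot: [-3.141, -0.0, -0.098]
ft_force: [0.7, 0.0, 0.1]
gripper_width: 77.7
grip_force: 0.0
```

Request:
{"op": "send_rows", "data": {
  "deltas": [
    {"delta_pos": [0.1, 0.5, -0.3], "roll": 0, "hand": 0},
    {"delta_pos": [0.2, 1, -0.6], "roll": 0, "hand": 0},
    {"delta_pos": [0.3, 1, -1], "roll": 0, "hand": 0},
    {"delta_pos": [0.3, 1, -1], "roll": 0, "hand": 0}
  ]
}}

```text
time_s: 11.45
ee_pos: [503.1, 204.1, 275.6]
tcp_rot: [-3.139, -0.01, -0.102]
ft_force: [-0.8, 0.7, -0.5]
gripper_width: 87.0
grip_force: 0.0
```

```bash
python3 - <<'E'
from h import *
a=snap('scene');b=snap('top');w=snap('wrist')
A=a['pixels'][60:260,280:520];B=b['pixels'][140:340,40:280]
W=w['pixels'][:240,60:500]
m=np.zeros((600,800,3),np.uint8);m[:300,:360]=cv2.resize(A,None,fx=1.5,fy=1.5);m[:300,400:760]=cv2.resize(B,None,fx=1.5,fy=1.5);m[310:550,:440]=W
cv2.imwrite('pics/h.png',m[:,:,::-1]);print(robot.state()['ee_pos'])
E
```

```text
[499.12544944 205.53415499 269.94358157]
```

View pics/h.png

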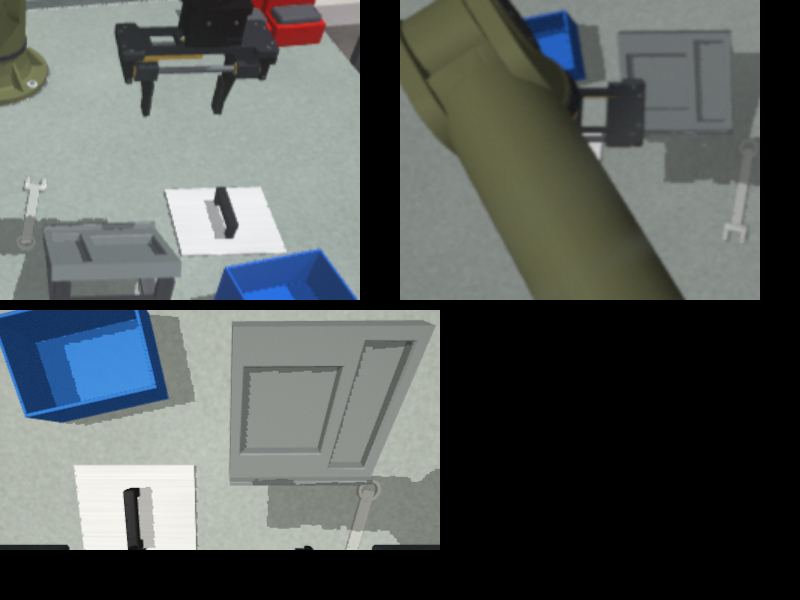

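The cover lies flat on the bench with its handle up, and nothing else has moved. Next I'll look down on the tray from closer and measure the pockets.

Request:
{"op": "send_rows", "data": {
  "deltas": [
    {"delta_pos": [0.1, 0.5, -0.1], "roll": 0, "hand": 0},
    {"delta_pos": [0.1, 0.9, -0.2], "roll": 0, "hand": 0},
    {"delta_pos": [0.1, 0.9, -0.2], "roll": 0, "hand": 0},
    {"delta_pos": [0.1, 0.9, -0.2], "roll": 0, "hand": 0}
  ]
}}

```text
time_s: 12.1
ee_pos: [500.3, 97.7, 292.8]
tcp_rot: [-3.141, 0.002, -0.096]
ft_force: [0.1, 0.7, 0.3]
gripper_width: 86.8
grip_force: 0.0
```

```bash
python3 - <<'E'
from h import *
w=snap('wrist');b=snap('top');print(robot.state()['ee_pos'])
Y=-.097;Rm=R.from_euler('z',Y).as_matrix()@R.from_euler('y',-np.pi/6).as_matrix()
O=np.array([599.3,97.7,75]);s=2
def rect(c):
    uv=[];xy=[]
    for x,y in((-85,-90),(-85,90),(85,-90),(85,90)):
        uv.append(proj(c,O+Rm@[x,y,22]));xy.append(((90-y)*s,(85-x)*s))
    return cv2.warpPerspective(c['pixels'],cv2.getPerspectiveTransform(np.float32(uv),np.float32(xy)),(180*s,170*s))
A=rect(w);B=rect(b);np.savez('rect.npz',A=A,B=B)
m=np.zeros((340,800,3),np.uint8);m[:,:360]=A;m[:,400:760]=B;cv2.imwrite('pics/i.png',m[:,:,::-1])
for n,I in(('w',A),('t',B)):
    g=cv2.GaussianBlur(cv2.cvtColor(I,cv2.COLOR_RGB2GRAY).astype(float),(3,3),0)
    row=np.median(g[140:200],0);gr=np.diff(row);k=np.argsort(-abs(gr));
    def pk(gr,th):
        return [(i,round(gr[i],1)) for i in range(1,len(gr)-1) if abs(gr[i])>th and abs(gr[i])>=abs(gr[i-1]) and abs(gr[i])>abs(gr[i+1])]
    print(n,'y:',[(90-(i+.5)/s,v) for i,v in pk(gr,2)])
    for nm,sl in(('sq cols',slice(90,190)),('long cols',slice(265,295))):
        gr=np.diff(np.median(g[:,sl],1));print(nm,'x:',[(85-(i+.5)/s,v) for i,v in pk(gr,2)])
E
```

```text
[500.36755048  98.32653802 292.94830737]
w y: [(85.75, np.float64(-9.3)), (74.75, np.float64(-10.8)), (70.25, np.float64(7.0)), (63.75, np.float64(9.1)), (-15.75, np.float64(-2.8)), (-17.75, np.float64(2.8)), (-29.75, np.float64(-9.7)), (-36.75, np.float64(9.2)), (-70.75, np.float64(-10.9)), (-73.25, np.float64(9.9)), (-85.75, np.float64(-3.5))]
sq cols x: [(83.25, np.float64(-16.5)), (78.25, np.float64(5.2)), (47.25, np.float64(-17.3)), (42.75, np.float64(13.2)), (-36.25, np.float64(-3.5)), (-43.25, np.float64(8.1)), (-46.25, np.float64(-6.2)), (-76.75, np.float64(-2.3)), (-78.25, np.float64(-2.1)), (-83.25, np.float64(4.9))]
long cols x: [(83.75, np.float64(-15.7)), (78.75, np.float64(4.6)), (68.25, np.float64(-13.7)), (66.25, np.float64(2.3)), (62.25, np.float64(13.5)), (-55.25, np.float64(-3.0)), (-64.25, np.float64(5.3)), (-76.75, np.float64(-3.2)), (-83.25, np.float64(7.1))]
t y: [(-2.25, np.float64(2.4)), (-3.75, np.float64(2.7)), (-29.25, np.float64(-2.5))]
sq cols x: [(45.25, np.float64(-2.3)), (44.25, np.float64(-2.6)), (40.25, np.float64(3.0)), (11.25, np.float64(-2.1))]
long cols x: [(81.75, np.float64(-6.4)), (79.25, np.float64(-3.0)), (76.75, np.float64(3.0)), (65.25, np.float64(-2.8)), (58.75, np.float64(2.7)), (20.25, np.float64(-4.3))]
```

View pics/i.png

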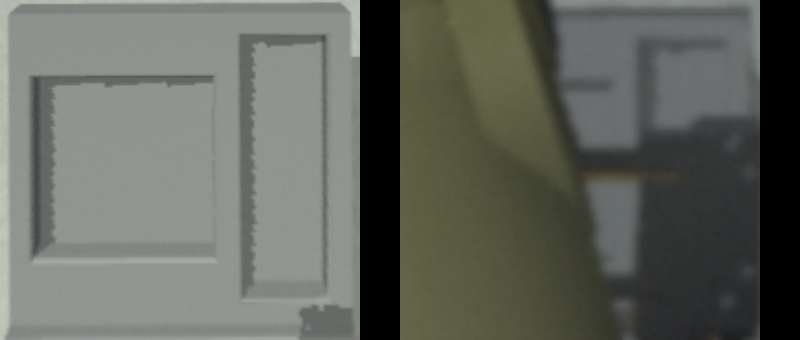

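The rectified wrist view (left) puts the tray sides at y = ±85.8. The square pocket is centred at about (0.8, 29.3) and the long pocket at (0.8, -51.5), with sizes as given. Next, the pillow block.

Request:
{"op": "send_rows", "data": {
  "deltas": [
    {"delta_pos": [0.15, 0.43, 0], "roll": 0, "hand": 0},
    {"delta_pos": [0.31, 0.86, 0], "roll": 0, "hand": 0},
    {"delta_pos": [0.31, 0.86, 0], "roll": 0, "hand": 0}
  ]
}}

```text
time_s: 12.58
ee_pos: [528.5, -14.2, 292.5]
tcp_rot: [3.141, 0.002, -0.104]
ft_force: [0.0, 1.1, 0.1]
gripper_width: 87.0
grip_force: 0.0
```

Request:
{"op": "send_rows", "data": {
  "deltas": [
    {"delta_pos": [0.15, 0.43, 0], "roll": 0, "hand": 0},
    {"delta_pos": [0.31, 0.86, 0], "roll": 0, "hand": 0},
    {"delta_pos": [0.31, 0.86, 0], "roll": 0, "hand": 0}
  ]
}}

```text
time_s: 12.95
ee_pos: [555.1, -119.9, 292.3]
tcp_rot: [3.141, 0.002, -0.103]
ft_force: [0.2, -0.2, -0.6]
gripper_width: 86.9
grip_force: 0.0
```

Request:
{"op": "send_rows", "data": {
  "deltas": [
    {"delta_pos": [0.15, 0.43, 0.1], "roll": -0.05, "hand": 0},
    {"delta_pos": [0.31, 0.86, 0.3], "roll": -0.11, "hand": 0},
    {"delta_pos": [0.31, 0.86, 0.5], "roll": -0.17, "hand": 0},
    {"delta_pos": [0.31, 0.86, 0.8], "roll": -0.23, "hand": 0},
    {"delta_pos": [0.31, 0.86, 1], "roll": -0.295, "hand": 0},
    {"delta_pos": [0.31, 0.86, 1], "roll": -0.295, "hand": 0},
    {"delta_pos": [0.31, 0.86, 1], "roll": -0.295, "hand": 0}
  ]
}}

```text
time_s: 13.82
ee_pos: [582.9, -221.3, 174.9]
tcp_rot: [3.141, -0.001, 0.828]
ft_force: [-0.0, -0.1, -0.5]
gripper_width: 87.1
grip_force: 0.0
```

```bash
cat >> h.py <<'E'
Y=-.097;Rt=R.from_euler('z',Y).as_matrix()@R.from_euler('y',-np.pi/6).as_matrix();O=np.array([599.3,97.7,75])
def go(p,yaw):
    """print shift in tool units from measured pose"""
    s=robot.state();M=R.from_euler('xyz',s['tcp_rot']).as_matrix();y0=s['tcp_rot'][2]
    print('t',s['time_s'],'delta',(M.T@(np.array(p)-s['ee_pos'])/120).round(3),'roll',round(-(yaw-y0)/np.pi,3),'j7',s['joint_positions'][6].round(2))
E
python3 - <<'E'
from h import *
go([581.5,-222,42],.83)
w=snap('wrist');g=cv2.cvtColor(w['pixels'],cv2.COLOR_RGB2GRAY);cv2.imwrite('pics/tmp.png',w['pixels'][:,:,::-1])
for x in(-50,50):
  u=proj(w,[581.5+x*np.cos(.83),-222+x*np.sin(.83),14]);print(u)
E
```

```text
t 13.825 delta [-0.014 -0.006  1.108] roll -0.001 j7 -0.57
[278.49462715 246.46013947]
[278.15526044 154.44978777]
```

Request:
{"op": "send_rows", "data": {
  "deltas": [
    {"delta_pos": [-0.01, 0, 0.3], "roll": 0, "hand": 0},
    {"delta_pos": [-0.01, 0, 0.6], "roll": 0, "hand": 0},
    {"delta_pos": [-0.01, 0, 0.75], "roll": 0, "hand": 0},
    {"delta_pos": [-0.01, 0, 0.75], "roll": 0, "hand": 0}
  ]
}}

```text
time_s: 14.38
ee_pos: [580.8, -223.4, 83.5]
tcp_rot: [-3.14, 0.0, 0.828]
ft_force: [0.6, -0.7, 0.0]
gripper_width: 87.0
grip_force: 0.0
```

Request:
{"op": "send_rows", "data": {
  "deltas": [
    {"delta_pos": [0, 0, 0.2], "roll": 0, "hand": 0},
    {"delta_pos": [0, 0, 0.36], "roll": 0, "hand": 0.2},
    {"delta_pos": [0, 0, 0.36], "roll": 0, "hand": 0.4},
    {"delta_pos": [0, 0, 0.36], "roll": 0, "hand": 1},
    {"delta_pos": [0, 0, 0.36], "roll": 0, "hand": 1},
    {"delta_pos": [0, 0, 0.36], "roll": 0, "hand": 1},
    {"delta_pos": [0, 0, 0.36], "roll": 0, "hand": 1},
    {"delta_pos": [0, 0, 0.36], "roll": 0, "hand": 1},
    {"delta_pos": [0, 0, 0.36], "roll": 0, "hand": 1}
  ],
  "force": 25
}}

```text
time_s: 15.5
ee_pos: [580.5, -223.2, 40.8]
tcp_rot: [-3.14, 0.001, 0.829]
ft_force: [-4.2, 1.8, 5.6]
gripper_width: 33.7
grip_force: 25.0
```

```bash
python3 - <<'E'
from h import *
go([581.5,-222,42],.83)
w=snap('wrist');b=snap('top')
L=np.array([.8,-51.5,8]);print('long floor',O+Rt@L,'sq floor',O+Rt@[.8,29.25,8])
# placing path: contact edge at tray x=a (rel pocket centre), tilt th (0 level..30), pinch local (0,42), half 63.5
for nm,yc,hl,h in(('long',-51.5,63.5,42),('sq',29.25,43,38)):
  for th,a in((0,hl-12),(10,hl-9),(20,hl-4),(30,hl)):
    d=np.radians(30-th) # part pitched down relative to tray by d
    # vector contact edge -> pinch in tray frame
    vx,vz=-hl,h; v=np.array([np.cos(d)*vx+np.sin(d)*vz,0,-np.sin(d)*vx+np.cos(d)*vz])
    print(nm,th,(O+Rt@(np.array([.8+a,yc,8])+v)).round(1))
E
```

```text
t 15.5 delta [ 0.013 -0.    -0.01 ] roll -0.0 j7 -0.62
long floor [591.02069685  46.76238544  82.32820323] sq floor [598.84116957 127.13279484  82.32820323]
long 0 [572.2  48.6 150.1]
long 10 [568.5  49.  139.9]
long 20 [568.6  48.9 129.8]
long 30 [570.1  48.8 118.7]
sq 0 [582.8 128.7 135.8]
sq 10 [579.4 129.  129.3]
sq 20 [579.3 129.  122.8]
sq 30 [579.9 129.  115.2]
```

```bash
python3 - <<'E'
from h import *
w=load('wrist');g=cv2.cvtColor(w['pixels'],cv2.COLOR_RGB2GRAY);c=np.array([580.5,-223.2,0])
u=proj(w,c+[47.9*np.cos(.829),47.9*np.sin(.829),14]);print(u)
x,y=u.astype(int);s=g[y-25:y+26,x-35:x+36];print(s.min());k=(s<50).astype(np.uint8)
n,l,st,ce=cv2.connectedComponentsWithStats(k)
for i in range(1,n):
    if st[i,4]>8:
        q=onz(w,ce[i][0]+x-35,ce[i][1]+y-25,14)-c;print(st[i],[ (q[0]*np.cos(.829)+q[1]*np.sin(.829)).round(1),(-q[0]*np.sin(.829)+q[1]*np.cos(.829)).round(1)])
E
```

```text
[278.09760384 170.59628568]
16
[ 28  12  19  20 300] [np.float64(50.2), np.float64(-1.0)]
```

Request:
{"op": "send_rows", "data": {
  "deltas": [
    {"delta_pos": [0, 0, -0.1], "roll": 0, "hand": 1},
    {"delta_pos": [0, 0, -0.3], "roll": 0, "hand": 1},
    {"delta_pos": [0, 0, -0.6], "roll": 0, "hand": 1},
    {"delta_pos": [0, 0, -0.8], "roll": 0, "hand": 1},
    {"delta_pos": [0, 0, -1], "roll": 0, "hand": 1}
  ]
}}

```text
time_s: 16.23
ee_pos: [580.6, -224.1, 160.8]
tcp_rot: [-3.141, 0.0, 0.828]
ft_force: [0.6, -0.3, -7.0]
gripper_width: 34.2
grip_force: 25.0
```

Request:
{"op": "send_rows", "data": {
  "deltas": [
    {"delta_pos": [0, 0, -0.2], "roll": 0.05, "hand": 1},
    {"delta_pos": [0, 0, -0.4], "roll": 0.1, "hand": 1},
    {"delta_pos": [0, 0, -0.5], "roll": 0.15, "hand": 1},
    {"delta_pos": [0, 0, -0.5], "roll": 0.2, "hand": 1},
    {"delta_pos": [0, 0, -0.5], "roll": 0.25, "hand": 1},
    {"delta_pos": [0, 0, -0.5], "roll": 0.295, "hand": 1},
    {"delta_pos": [0, 0, -0.5], "roll": 0.295, "hand": 1},
    {"delta_pos": [0, 0, -0.5], "roll": 0.295, "hand": 1}
  ]
}}

```text
time_s: 17.23
ee_pos: [580.8, -223.7, 220.0]
tcp_rot: [-3.141, 0.001, -0.096]
ft_force: [-0.5, 0.7, -6.9]
gripper_width: 33.9
grip_force: 25.0
```

Request:
{"op": "send_rows", "data": {
  "deltas": [
    {"delta_pos": [-0.03, -0.2, 0], "roll": 0, "hand": 1},
    {"delta_pos": [-0.07, -0.5, 0], "roll": 0, "hand": 1},
    {"delta_pos": [-0.1, -0.75, 0], "roll": 0, "hand": 1}
  ]
}}

```text
time_s: 17.6
ee_pos: [577.8, -129.9, 220.6]
tcp_rot: [-3.14, -0.0, -0.095]
ft_force: [0.1, 0.2, -6.0]
gripper_width: 33.9
grip_force: 25.0
```

Request:
{"op": "send_rows", "data": {
  "deltas": [
    {"delta_pos": [-0.04, -0.3, 0], "roll": 0, "hand": 1},
    {"delta_pos": [-0.08, -0.6, 0], "roll": 0, "hand": 1},
    {"delta_pos": [-0.1, -0.75, 0], "roll": 0, "hand": 1}
  ]
}}

```text
time_s: 17.98
ee_pos: [574.4, -38.2, 220.8]
tcp_rot: [-3.141, -0.0, -0.093]
ft_force: [0.5, -0.7, -6.7]
gripper_width: 34.1
grip_force: 25.0
```

Request:
{"op": "send_rows", "data": {
  "deltas": [
    {"delta_pos": [-0.04, -0.3, 0], "roll": 0, "hand": 1},
    {"delta_pos": [-0.08, -0.55, 0], "roll": 0, "hand": 1},
    {"delta_pos": [-0.1, -0.75, 0], "roll": 0, "hand": 1},
    {"delta_pos": [-0.1, -0.75, 0.2], "roll": 0, "hand": 1},
    {"delta_pos": [-0.1, -0.75, 0.25], "roll": 0, "hand": 1},
    {"delta_pos": [-0.1, -0.75, 0.25], "roll": 0, "hand": 1}
  ]
}}

```text
time_s: 18.73
ee_pos: [571.4, 47.5, 190.2]
tcp_rot: [3.141, 0.001, -0.099]
ft_force: [0.6, 0.2, -6.2]
gripper_width: 33.6
grip_force: 25.0
```

```bash
cat >> h.py <<'E'
def path(yc,hl,h,xg,pts):
  s=robot.state();M=R.from_euler('xyz',s['tcp_rot']).as_matrix();print(s['time_s'],s['ee_pos'].round(1),s['tcp_rot'].round(3),s['ft_force'].round(1))
  for th,a in pts:
    d=np.radians(30-th);vx,vz=xg-hl,h; v=np.array([np.cos(d)*vx+np.sin(d)*vz,0,-np.sin(d)*vx+np.cos(d)*vz])
    p=O+Rt@(np.array([.8+a,yc,8])+v);print(th,a,p.round(1),(M.T@(p-s['ee_pos'])/120).round(3))
E
python3 - <<'E'
from h import *
path(-51.5,63.5,41,-2,[(0,51.5),(5,53),(10,54.5),(15,57),(20,59.5),(25,62),(30,63.5)])
# level check of held part: corner rows in the scene view
E
```

```text
18.725 [571.4  47.5 190.2] [ 3.141e+00  1.000e-03 -9.900e-02] [ 0.6  0.2 -6.2]
0 51.5 [570.2  48.8 149.1] [-0.011 -0.01   0.343]
5 53 [568.2  49.  144. ] [-0.028 -0.01   0.385]
10 54.5 [566.7  49.1 138.6] [-0.04 -0.01  0.43]
15 57 [566.6  49.1 133.5] [-0.041 -0.01   0.473]
20 59.5 [567.1  49.1 128.2] [-0.037 -0.01   0.517]
25 62 [568.1  49.  122.8] [-0.028 -0.01   0.561]
30 63.5 [568.9  48.9 116.8] [-0.022 -0.01   0.611]
```

Request:
{"op": "send_rows", "data": {
  "deltas": [
    {"delta_pos": [-0.01, -0.01, 0.15], "roll": 0, "hand": 1},
    {"delta_pos": [-0.01, -0.01, 0.28], "roll": 0, "hand": 1},
    {"delta_pos": [-0.01, -0.01, 0.33], "roll": 0, "hand": 1},
    {"delta_pos": [-0.015, -0.01, 0.35], "roll": 0, "hand": 1},
    {"delta_pos": [-0.025, -0.01, 0.375], "roll": 0, "hand": 1},
    {"delta_pos": [-0.033, -0.01, 0.4], "roll": 0, "hand": 1},
    {"delta_pos": [-0.04, -0.01, 0.43], "roll": 0, "hand": 1},
    {"delta_pos": [-0.04, -0.01, 0.43], "roll": 0, "hand": 1}
  ]
}}

```text
time_s: 19.73
ee_pos: [566.3, 50.1, 140.2]
tcp_rot: [3.14, 0.001, -0.098]
ft_force: [-6.3, -0.3, 2.1]
gripper_width: 33.5
grip_force: 25.0
```

Request:
{"op": "send_rows", "data": {
  "deltas": [
    {"delta_pos": [0, 0.005, 0.02], "roll": 0, "hand": 1},
    {"delta_pos": [0, 0.005, 0.043], "roll": 0, "hand": 1},
    {"delta_pos": [0.002, 0.005, 0.065], "roll": 0, "hand": 1},
    {"delta_pos": [0.004, 0.005, 0.087], "roll": 0, "hand": 1},
    {"delta_pos": [0.008, 0.005, 0.11], "roll": 0, "hand": 1},
    {"delta_pos": [0.012, 0.005, 0.131], "roll": 0, "hand": 1},
    {"delta_pos": [0.012, 0.005, 0.131], "roll": 0, "hand": 1}
  ]
}}

```text
time_s: 20.6
ee_pos: [564.6, 50.1, 123.1]
tcp_rot: [3.14, 0.008, -0.097]
ft_force: [-11.9, -0.2, 2.0]
gripper_width: 34.1
grip_force: 25.0
```

```bash
python3 - <<'E'
from h import *
a=snap('scene');w=snap('wrist');print(robot.state()['ft_force'])
m=np.hstack([cv2.resize(a['pixels'][175:275,280:420],None,fx=3,fy=3,interpolation=cv2.INTER_CUBIC)[:300],w['pixels'][:300,100:460]])
cv2.imwrite('pics/j.png',m[:,:,::-1])
E
```

```text
[-13.31902009   0.05999504   1.69566192]
```

View pics/j.png

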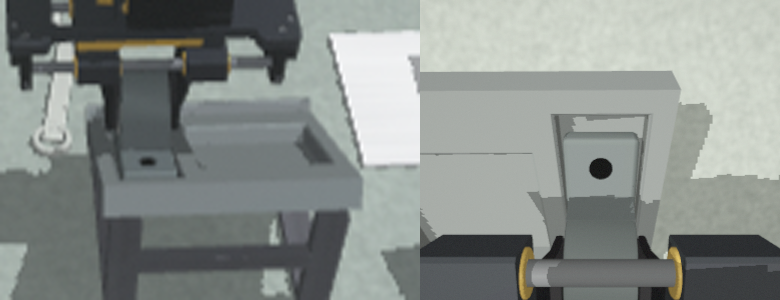

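The wrist crop shows the pillow block's foot inside the long pocket laterally, with its hole at (280,168) in the full image. Some pocket floor still shows uphill of it. I'll work out where that puts it (no more pictures viewed from here).

```bash
python3 - <<'E'
from h import *
w=load('wrist');s=robot.state();print(s['ee_pos'].round(1))
n=Rt[:,2]
f=lambda u,v,z:(Rt.T@(onplane(w,u,v,O+n*z,n)-O)).round(1)
print('hole',f(280,168,23.3),'foot end top corners L,R',f(248,134,22),f(316,134,22),'hi rim L,R',f(233,114,22),f(329,114,22))
print('tcp tray',(Rt.T@(s['ee_pos']-O)).round(1))
g=cv2.cvtColor(w['pixels'],cv2.COLOR_RGB2GRAY)
print([int(v) for v in g[106:150,265]]);print([int(v) for v in g[150,222:340]])
E
```

```text
[564.7  50.1 123.1]
hole [ 39.5 -51.4  23.3] foot end top corners L,R [ 58.2 -36.4  22. ] [ 58.2 -68.3  22. ] hi rim L,R [ 68.2 -30.5  22. ] [ 68.2 -73.2  22. ]
tcp tray [ -1.8 -50.7  56.6]
[171, 172, 172, 172, 171, 171, 172, 166, 125, 122, 135, 159, 162, 172, 171, 171, 171, 172, 171, 172, 173, 173, 172, 172, 172, 163, 114, 121, 120, 122, 123, 130, 140, 149, 157, 159, 159, 159, 156, 156, 155, 154, 154, 155]
[172, 172, 172, 172, 173, 172, 171, 172, 172, 172, 172, 172, 167, 147, 129, 127, 117, 90, 88, 91, 103, 129, 148, 152, 153, 153, 157, 155, 155, 154, 153, 155, 155, 156, 155, 154, 153, 155, 155, 156, 155, 154, 155, 154, 155, 155, 155, 156, 154, 156, 155, 155, 155, 155, 154, 154, 155, 154, 155, 156, 156, 155, 155, 155, 154, 155, 155, 154, 154, 155, 155, 155, 155, 155, 154, 154, 153, 154, 154, 155, 155, 155, 155, 154, 155, 154, 155, 154, 155, 154, 155, 152, 145, 136, 126, 114, 104, 124, 118, 94, 89, 100, 136, 162, 163, 158, 163, 171, 171, 172, 171, 173, 172, 172, 172, 172, 172, 173]
```

Request:
{"op": "send_rows", "data": {
  "deltas": [
    {"delta_pos": [0, 0, -0.05], "roll": 0, "hand": 1},
    {"delta_pos": [0.02, 0, -0.11], "roll": 0, "hand": 1},
    {"delta_pos": [0.035, 0, -0.12], "roll": 0, "hand": 1},
    {"delta_pos": [0.035, 0, -0.12], "roll": 0, "hand": 1}
  ],
  "force": 35
}}

```text
time_s: 21.2
ee_pos: [571.9, 49.2, 137.3]
tcp_rot: [3.141, 0.002, -0.098]
ft_force: [-3.8, 1.0, -5.1]
gripper_width: 33.8
grip_force: 35.0
```

```bash
cat >> h.py <<'E'
def dark(w,u0,v0,u1,v1,th=45,mn=40):
    g=cv2.cvtColor(w['pixels'],cv2.COLOR_RGB2GRAY)[v0:v1,u0:u1];n,l,st,ce=cv2.connectedComponentsWithStats((g<th).astype(np.uint8))
    return [((ce[i]+[u0,v0]).round(1).tolist(),int(st[i,4])) for i in range(1,n) if st[i,4]>mn]
def tf(w,u,v,z): return (Rt.T@(onplane(w,u,v,O+Rt[:,2]*z,Rt[:,2])-O)).round(1)
E
python3 - <<'E'
from h import *
w=snap('wrist');s=robot.state();print(s['ee_pos'].round(1),s['ft_force'].round(1),'tcp tray',(Rt.T@(s['ee_pos']-O)).round(1))
for (u,v),n in dark(w,255,130,310,220):print(u,v,n,[tf(w,u,v,z) for z in(23,33,38)])
g=cv2.cvtColor(w['pixels'],cv2.COLOR_RGB2GRAY);print([int(x) for x in g[100:150,265]])
# hole in world for candidate tilts, with pinch local (xg,41)
for th in(0,10,20,25,30):
    t=np.radians(th);Rm=R.from_euler('z',Y).as_matrix()@R.from_euler('y',-t).as_matrix()
    print(th,proj(w,s['ee_pos']+Rm@np.array([47.9+2,0,14-41])).round(1),proj(w,s['ee_pos']+Rm@np.array([63.5+2,0,14-41])).round(1))
E
```

```text
[571.9  49.2 137.2] [-4.  -0.3 -5.3] tcp tray [ 11.6 -50.9  65.2]
280.2 168.1 346 [array([ 46.3, -51.7,  23. ]), array([ 53.7, -51.7,  33. ]), array([ 57.4, -51.7,  38. ])]
[155, 154, 154, 154, 152, 154, 154, 155, 154, 154, 157, 168, 171, 172, 173, 173, 171, 171, 171, 172, 173, 172, 170, 172, 170, 173, 171, 171, 171, 171, 166, 133, 116, 118, 121, 123, 125, 126, 138, 148, 158, 161, 160, 158, 157, 155, 155, 156, 157, 155]
0 [278.8 168.7] [278.7 140.9]
10 [278.7 163.4] [278.6 134.1]
20 [278.6 160.6] [278.5 130.7]
25 [278.6 160.5] [278.4 130.6]
30 [278.5 161.2] [278.4 131.7]
```

```bash
cat >> h.py <<'E'
def tri2(a,u,b,v):
    o1,d1=ray(a,*u);o2,d2=ray(b,*v);s=np.linalg.lstsq(np.c_[d1,-d2],o2-o1,rcond=None)[0]
    return (o1+d1*s[0]+o2+d2*s[1])/2,np.linalg.norm(o1+d1*s[0]-o2-d2*s[1])
E
python3 - <<'E'
from h import *
a=snap('scene');w=snap('wrist');s=robot.state()
c=dark(a,318,212,345,240,55,3);print(c)
hw=dark(w,255,140,310,200)[0][0]
for u,n in c:
    p,e=tri2(a,u,w,hw);print(p.round(1),e.round(1),'tray',(Rt.T@(p-O)).round(1),'rel tcp',(R.from_euler('z',-Y).as_matrix()@(p-s['ee_pos'])).round(1))
g=cv2.cvtColor(a['pixels'],cv2.COLOR_RGB2GRAY)
for r in range(212,248,1):print(r,[int(x) for x in g[r,316:344]])
E
```

```text
[([318.3, 213.2], 6), ([338.6, 213.3], 7), ([329.2, 226.6], 9)]
[626.3  31.9 173. ] 22.5 tray [ 77.8 -62.8  68.2] rel tcp [ 55.8 -11.9  35.7]
[632.2  50.7 179.3] 16.6 tray [ 84.4 -43.6  71.7] rel tcp [59.8  7.3 42.1]
[624.6  44.1 131.5] 1.7 tray [ 54.6 -50.9  33.8] rel tcp [52.9  0.  -5.7]
212 [37, 38, 44, 53, 88, 81, 86, 86, 87, 86, 86, 86, 87, 86, 87, 86, 87, 88, 87, 88, 87, 66, 39, 38, 67, 130, 130, 122]
213 [37, 39, 46, 53, 81, 78, 85, 86, 84, 85, 85, 86, 85, 84, 84, 83, 85, 85, 86, 86, 84, 67, 37, 41, 75, 124, 124, 118]
214 [37, 39, 46, 56, 78, 82, 84, 84, 84, 84, 84, 83, 84, 84, 83, 82, 84, 84, 84, 84, 83, 68, 38, 45, 91, 120, 119, 120]
215 [38, 40, 45, 58, 81, 85, 84, 84, 84, 84, 83, 83, 83, 84, 83, 83, 83, 84, 84, 85, 83, 82, 60, 46, 100, 119, 119, 119]
216 [57, 61, 55, 70, 74, 92, 84, 83, 83, 84, 83, 83, 84, 84, 84, 84, 84, 84, 84, 83, 84, 88, 102, 97, 112, 118, 120, 120]
217 [91, 90, 61, 76, 69, 90, 84, 84, 83, 83, 83, 84, 84, 83, 83, 84, 85, 84, 83, 83, 83, 83, 98, 100, 130, 137, 137, 138]
218 [104, 100, 65, 71, 66, 92, 84, 84, 85, 84, 83, 84, 84, 83, 83, 84, 84, 84, 83, 8
[... 3317 characters left out ...]
31, 131, 131, 131, 131, 130, 131, 131, 131, 130, 131, 131, 131, 130, 131, 131, 131, 130, 130, 130, 131, 131, 130, 130, 131, 131]
244 [131, 132, 131, 130, 131, 131, 130, 131, 130, 131, 132, 131, 131, 131, 131, 132, 130, 131, 131, 131, 130, 130, 131, 131, 130, 130, 130, 131]
245 [132, 131, 132, 132, 131, 131, 131, 131, 131, 131, 131, 131, 130, 131, 132, 131, 131, 130, 131, 131, 130, 131, 132, 131, 131, 130, 131, 130]
246 [130, 131, 131, 131, 121, 122, 122, 122, 123, 122, 123, 128, 125, 124, 124, 125, 124, 124, 125, 125, 125, 121, 123, 123, 122, 122, 122, 121]
247 [99, 101, 102, 100, 92, 91, 90, 91, 92, 91, 93, 111, 114, 115, 115, 114, 113, 111, 112, 114, 112, 111, 113, 112, 112, 113, 113, 112]
```

Request:
{"op": "send_rows", "data": {
  "deltas": [
    {"delta_pos": [0.011, 0, 0.04], "roll": 0, "hand": 1},
    {"delta_pos": [0.012, 0, 0.08], "roll": 0, "hand": 1},
    {"delta_pos": [0.014, 0, 0.1], "roll": 0, "hand": 1},
    {"delta_pos": [0.014, 0, 0.12], "roll": 0, "hand": 1},
    {"delta_pos": [0.014, 0, 0.14], "roll": 0, "hand": 1},
    {"delta_pos": [0.013, 0, 0.155], "roll": 0, "hand": 1},
    {"delta_pos": [0.013, 0, 0.168], "roll": 0, "hand": 1},
    {"delta_pos": [0.013, 0, 0.168], "roll": 0, "hand": 1}
  ],
  "force": 25
}}

```text
time_s: 22.35
ee_pos: [574.2, 48.8, 118.3]
tcp_rot: [3.141, -0.0, -0.098]
ft_force: [-6.2, 0.4, 0.4]
gripper_width: 33.8
grip_force: 25.0
```

```bash
cat >> h.py <<'E'
def hole(roi_s,roi_w,ts=55,tw=45):
    a=snap('scene');w=snap('wrist');s=robot.state();print(s['time_s'],'tcp',s['ee_pos'].round(1),'tray',(Rt.T@(s['ee_pos']-O)).round(1),s['ft_force'].round(1))
    for u,n in dark(a,*roi_s,ts,4):
        for v,m in dark(w,*roi_w,tw,60):
            p,e=tri2(a,u,w,v)
            if e<5:print(u,n,v,m,'hole tray',(Rt.T@(p-O)).round(1),'rel',(R.from_euler('z',-Y).as_matrix()@(p-s['ee_pos'])).round(1),e.round(1), 'wrist z=22:',tf(w,*v,22))
E
python3 - <<'E'
from h import *
hole((318,218,345,240),(255,130,310,210))
E
```

```text
22.45 tcp [574.2  48.9 118.4] tray [  4.1 -51.1  47.7] [-6.8 -0.6  0.5]
[329.0, 231.0] 5 [280.1, 170.2] 351 hole tray [ 50.8 -50.9  23.1] rel [52.7  0.1  2. ] 1.8 wrist z=22: [ 49.7 -51.8  22. ]
```

Request:
{"op": "send_rows", "data": {
  "deltas": [
    {"delta_pos": [-0.008, 0, 0.01], "roll": 0, "hand": 1},
    {"delta_pos": [-0.015, 0, 0.02], "roll": 0, "hand": 1},
    {"delta_pos": [-0.015, 0, 0.02], "roll": 0, "hand": 1}
  ]
}}

```text
time_s: 22.82
ee_pos: [574.0, 48.9, 116.4]
tcp_rot: [-3.141, -0.004, -0.099]
ft_force: [-1.6, -1.1, 3.5]
gripper_width: 33.7
grip_force: 25.0
```

```bash
python3 - <<'E'
from h import *
hole((318,218,345,240),(255,130,310,210))
E
```

```text
22.925 tcp [574.   48.9 116.3] tray [  2.9 -51.1  46. ] [-1.6 -1.3  4.5]
[329.0, 231.0] 5 [280.1, 170.6] 354 hole tray [ 50.4 -50.9  23. ] rel [52.7  0.2  3.8] 1.9 wrist z=22: [ 49.5 -51.8  22. ]
```

Request:
{"op": "send_rows", "data": {
  "deltas": [
    {"delta_pos": [0, 0, 0.01], "roll": 0, "hand": 1},
    {"delta_pos": [0, 0, 0.02], "roll": 0, "hand": 1},
    {"delta_pos": [0, 0, 0.02], "roll": 0, "hand": 1}
  ]
}}

```text
time_s: 23.3
ee_pos: [574.0, 48.9, 116.2]
tcp_rot: [3.141, -0.004, -0.099]
ft_force: [-8.0, -2.2, 19.3]
gripper_width: 33.7
grip_force: 25.0
```

```bash
python3 - <<'E'
from h import *
hole((318,218,345,240),(255,130,310,210))
E
```

```text
23.4 tcp [574.   48.9 116.2] tray [  2.9 -51.   45.9] [-6.7 -2.8 19.1]
[329.0, 231.0] 5 [280.1, 170.8] 351 hole tray [ 50.3 -50.9  23. ] rel [52.6  0.1  3.8] 1.9 wrist z=22: [ 49.4 -51.8  22. ]
```

Request:
{"op": "send_rows", "data": {
  "deltas": [
    {"delta_pos": [0, 0, -0.015], "roll": 0, "hand": 1},
    {"delta_pos": [0, 0, -0.015], "roll": 0, "hand": 0.5},
    {"delta_pos": [0, 0, -0.015], "roll": 0, "hand": 0.42},
    {"delta_pos": [0, 0, -0.03], "roll": 0, "hand": 0.42},
    {"delta_pos": [0, 0, -0.15], "roll": 0, "hand": 0.42},
    {"delta_pos": [0, 0, -0.5], "roll": 0, "hand": 0.42},
    {"delta_pos": [0, 0, -0.9], "roll": 0, "hand": 0},
    {"delta_pos": [0, 0, -1], "roll": 0, "hand": 0}
  ]
}}

```text
time_s: 24.4
ee_pos: [574.3, 49.8, 237.4]
tcp_rot: [-3.141, -0.007, -0.098]
ft_force: [-0.5, 0.6, 0.1]
gripper_width: 63.4
grip_force: 0.0
```

```bash
python3 - <<'E'
from h import *
w=snap('wrist');a=snap('scene');np.savez('w_pil.npz',p=w['pixels'],K=w['K'],T=w['world_from_camera'])
for h,x in(('+',48.7),('-',-47.1)):
    u=proj(w,O+Rt@[x,-51.5,22]).astype(int);print(h,u)
    if 12<u[1]<408:
        for v,n in dark(w,max(u[0]-22,0),max(u[1]-22,0),u[0]+22,u[1]+22,50,15):print(v,n,tf(w,*v,22))
E
```

```text
+ [280 156]
[281.4, 155.5] 102 [ 49.3 -52.   22. ]
- [280 229]
```

Request:
{"op": "send_rows", "data": {
  "deltas": [
    {"delta_pos": [-0.06, 0.43, 0], "roll": 0, "hand": 0},
    {"delta_pos": [-0.12, 0.87, 0], "roll": 0, "hand": 0},
    {"delta_pos": [-0.12, 0.87, 0], "roll": 0, "hand": 0}
  ]
}}

```text
time_s: 24.88
ee_pos: [545.8, -59.5, 230.6]
tcp_rot: [3.139, 0.004, -0.107]
ft_force: [0.5, 1.2, -0.4]
gripper_width: 86.4
grip_force: 0.0
```

Request:
{"op": "send_rows", "data": {
  "deltas": [
    {"delta_pos": [-0.06, 0.43, 0], "roll": 0, "hand": 0},
    {"delta_pos": [-0.12, 0.87, 0], "roll": 0, "hand": 0},
    {"delta_pos": [-0.12, 0.87, 0], "roll": 0, "hand": 0}
  ]
}}

```text
time_s: 25.25
ee_pos: [521.1, -160.6, 230.9]
tcp_rot: [3.14, 0.003, -0.106]
ft_force: [1.1, -0.0, 0.6]
gripper_width: 87.1
grip_force: 0.0
```

Request:
{"op": "send_rows", "data": {
  "deltas": [
    {"delta_pos": [-0.06, 0.43, 0], "roll": 0, "hand": 0},
    {"delta_pos": [-0.12, 0.87, 0], "roll": 0, "hand": 0},
    {"delta_pos": [-0.12, 0.87, 0], "roll": 0, "hand": 0}
  ]
}}

```text
time_s: 25.62
ee_pos: [496.7, -262.1, 231.1]
tcp_rot: [3.141, 0.003, -0.105]
ft_force: [-0.2, 0.5, -0.3]
gripper_width: 87.0
grip_force: 0.0
```

Request:
{"op": "send_rows", "data": {
  "deltas": [
    {"delta_pos": [-0.06, 0.43, 0], "roll": 0.05, "hand": 0},
    {"delta_pos": [-0.12, 0.87, 0], "roll": 0.1, "hand": 0},
    {"delta_pos": [-0.12, 0.87, 0.2], "roll": 0.15, "hand": 0},
    {"delta_pos": [-0.12, 0.87, 0.4], "roll": 0.203, "hand": 0},
    {"delta_pos": [-0.12, 0.87, 0.5], "roll": 0.203, "hand": 0},
    {"delta_pos": [-0.12, 0.87, 0.5], "roll": 0.203, "hand": 0}
  ]
}}

```text
time_s: 26.38
ee_pos: [474.4, -359.0, 171.5]
tcp_rot: [-3.141, 0.003, -0.731]
ft_force: [-0.3, -0.7, -0.1]
gripper_width: 86.8
grip_force: 0.0
```

```bash
python3 - <<'E'
from h import *
w=snap('wrist');s=robot.state()
go([476.5,-361.3,38],-.736)
c=np.array([476.5,-361.3])
P=[]
for k in range(4):
    t=.835+np.pi/4+k*np.pi/2;q=c+45.2*np.array([np.cos(t),np.sin(t)]);u=proj(w,[*q,14]).astype(int)
    if 10<u[0]<550 and 10<u[1]<300:
        for v,n in dark(w,u[0]-18,max(u[1]-18,0),u[0]+18,u[1]+18,50,15):x=onz(w,*v,14);print(k,u,v,n,x.round(1),(x[:2]-q).round(1))
E
```

```text
t 26.425 delta [0.02  0.    1.122] roll 0.001 j7 -1.75
0 [250 228] [249.9, 227.7] 70 [ 475.2 -316.2   14. ] [ 1. -0.]
1 [309 228] [309.5, 227.9] 75 [ 432.4 -363.7   14. ] [ 1.  -0.1]
2 [311 168] [311.6, 168.2] 93 [ 479.5 -406.7   14. ] [ 0.8 -0.3]
3 [249 168] [248.6, 167.6] 79 [ 522.8 -359.4   14. ] [ 1.2 -0.3]
```

Request:
{"op": "send_rows", "data": {
  "deltas": [
    {"delta_pos": [0.027, -0.004, 0.3], "roll": 0, "hand": 0},
    {"delta_pos": [0.027, -0.004, 0.6], "roll": 0, "hand": 0},
    {"delta_pos": [0.027, -0.004, 0.75], "roll": 0, "hand": 0},
    {"delta_pos": [0.027, -0.004, 0.75], "roll": 0, "hand": 0},
    {"delta_pos": [0.027, -0.004, 0.75], "roll": 0, "hand": 0}
  ]
}}

```text
time_s: 27.05
ee_pos: [477.9, -363.4, 84.5]
tcp_rot: [-3.141, -0.003, -0.736]
ft_force: [0.8, 0.2, 0.3]
gripper_width: 87.6
grip_force: 0.0
```

```bash
python3 - <<'E'
from h import *
go([477.5,-361.5,38],-.736)
E
```

```text
t 27.05 delta [-0.014 -0.009  0.387] roll 0.0 j7 -1.78
```

Request:
{"op": "send_rows", "data": {
  "deltas": [
    {"delta_pos": [-0.014, -0.009, 0.2], "roll": 0, "hand": 0},
    {"delta_pos": [-0.014, -0.009, 0.34], "roll": 0, "hand": 0},
    {"delta_pos": [-0.014, -0.009, 0.385], "roll": 0, "hand": 0.2},
    {"delta_pos": [-0.014, -0.009, 0.385], "roll": 0, "hand": 1},
    {"delta_pos": [-0.014, -0.009, 0.385], "roll": 0, "hand": 1},
    {"delta_pos": [-0.014, -0.009, 0.385], "roll": 0, "hand": 1},
    {"delta_pos": [-0.014, -0.009, 0.385], "roll": 0, "hand": 1},
    {"delta_pos": [-0.014, -0.009, 0.385], "roll": 0, "hand": 1}
  ],
  "force": 30
}}

```text
time_s: 28.05
ee_pos: [476.7, -360.9, 37.0]
tcp_rot: [-3.141, -0.001, -0.736]
ft_force: [0.1, 0.5, 2.3]
gripper_width: 49.8
grip_force: 30.0
```

```bash
python3 - <<'E'
from h import *
w=snap('wrist');s=robot.state();t=s['ee_pos'];y=s['tcp_rot'][2];print(t,s['gripper_width'],s['ft_force'].round(1))
for sx,sy in((1,1),(1,-1)):
    M=R.from_euler('z',y).as_matrix();q=np.r_[t[:2],14]+M@[32*sx,32*sy,0];u=proj(w,q).astype(int)
    for v,n in dark(w,u[0]-25,max(u[1]-25,0),u[0]+25,u[1]+25,50,30):print(u,v,n,(M.T@(onz(w,*v,14)-t)).round(1))
E
```

```text
[ 476.68842189 -360.89858858   37.02281769] 49.34105487641807 [-0.4  0.   3.4]
[224 201] [224.9, 199.6] 302 [ 32.9  31.9 -23. ]
[335 201] [335.4, 199.6] 306 [ 32.9 -32.  -23. ]
```

Request:
{"op": "send_rows", "data": {
  "deltas": [
    {"delta_pos": [0, 0, -0.1], "roll": 0, "hand": 1},
    {"delta_pos": [0, 0, -0.3], "roll": 0, "hand": 1},
    {"delta_pos": [0, 0, -0.6], "roll": 0, "hand": 1},
    {"delta_pos": [0, 0, -0.8], "roll": 0, "hand": 1},
    {"delta_pos": [0, 0, -1], "roll": 0, "hand": 1}
  ]
}}

```text
time_s: 28.72
ee_pos: [474.9, -360.0, 156.1]
tcp_rot: [3.141, 0.003, -0.736]
ft_force: [0.2, 0.4, -7.7]
gripper_width: 49.1
grip_force: 30.0
```

Request:
{"op": "send_rows", "data": {
  "deltas": [
    {"delta_pos": [0, 0, -0.2], "roll": -0.05, "hand": 1},
    {"delta_pos": [0, 0, -0.4], "roll": -0.1, "hand": 1},
    {"delta_pos": [0, 0, -0.6], "roll": -0.15, "hand": 1},
    {"delta_pos": [0, 0, -0.7], "roll": -0.203, "hand": 1},
    {"delta_pos": [0, 0, -0.7], "roll": -0.203, "hand": 1},
    {"delta_pos": [0, 0, -0.7], "roll": -0.203, "hand": 1}
  ]
}}

```text
time_s: 29.48
ee_pos: [475.2, -360.3, 238.8]
tcp_rot: [-3.14, 0.003, -0.101]
ft_force: [0.2, 0.0, -8.3]
gripper_width: 49.0
grip_force: 30.0
```

```bash
python3 - <<'E'
from h import *
go([582,128.8,240],-.097)
E
```

```text
t 29.475 delta [ 0.474 -4.145 -0.005] roll -0.001 j7 -1.13
```

Request:
{"op": "send_rows", "data": {
  "deltas": [
    {"delta_pos": [0.03, -0.25, 0], "roll": 0, "hand": 1},
    {"delta_pos": [0.06, -0.55, 0], "roll": 0, "hand": 1},
    {"delta_pos": [0.095, -0.83, 0], "roll": 0, "hand": 1}
  ]
}}

```text
time_s: 29.85
ee_pos: [496.7, -261.1, 239.0]
tcp_rot: [-3.14, 0.002, -0.1]
ft_force: [0.2, 0.7, -7.2]
gripper_width: 49.0
grip_force: 30.0
```

Request:
{"op": "send_rows", "data": {
  "deltas": [
    {"delta_pos": [0.03, -0.28, 0], "roll": 0, "hand": 1},
    {"delta_pos": [0.06, -0.56, 0], "roll": 0, "hand": 1},
    {"delta_pos": [0.095, -0.83, 0], "roll": 0, "hand": 1}
  ]
}}

```text
time_s: 30.22
ee_pos: [517.7, -163.4, 239.2]
tcp_rot: [-3.141, 0.002, -0.1]
ft_force: [0.1, -0.3, -8.2]
gripper_width: 48.9
grip_force: 30.0
```

Request:
{"op": "send_rows", "data": {
  "deltas": [
    {"delta_pos": [0.03, -0.28, 0], "roll": 0, "hand": 1},
    {"delta_pos": [0.06, -0.56, 0], "roll": 0, "hand": 1},
    {"delta_pos": [0.095, -0.83, 0], "roll": 0, "hand": 1}
  ]
}}

```text
time_s: 30.6
ee_pos: [538.8, -65.5, 239.2]
tcp_rot: [-3.142, 0.002, -0.1]
ft_force: [-1.0, 0.2, -8.3]
gripper_width: 49.3
grip_force: 30.0
```

Request:
{"op": "send_rows", "data": {
  "deltas": [
    {"delta_pos": [0.03, -0.28, 0], "roll": 0, "hand": 1},
    {"delta_pos": [0.06, -0.56, 0], "roll": 0, "hand": 1},
    {"delta_pos": [0.095, -0.83, 0], "roll": 0, "hand": 1}
  ]
}}

```text
time_s: 30.98
ee_pos: [560.0, 32.2, 239.2]
tcp_rot: [3.141, 0.002, -0.1]
ft_force: [0.2, -0.1, -8.0]
gripper_width: 49.4
grip_force: 30.0
```

Request:
{"op": "send_rows", "data": {
  "deltas": [
    {"delta_pos": [0.03, -0.28, 0], "roll": 0, "hand": 1},
    {"delta_pos": [0.06, -0.56, 0], "roll": 0, "hand": 1},
    {"delta_pos": [0.095, -0.83, 0], "roll": 0, "hand": 1},
    {"delta_pos": [0.095, -0.83, 0.2], "roll": 0, "hand": 1},
    {"delta_pos": [0.095, -0.83, 0.4], "roll": 0, "hand": 1},
    {"delta_pos": [0.095, -0.83, 0.5], "roll": 0, "hand": 1},
    {"delta_pos": [0.095, -0.83, 0.5], "roll": 0, "hand": 1}
  ]
}}

```text
time_s: 31.85
ee_pos: [580.9, 128.8, 179.1]
tcp_rot: [3.141, 0.003, -0.099]
ft_force: [-0.7, 0.3, -7.5]
gripper_width: 49.5
grip_force: 30.0
```

```bash
python3 - <<'E'
from h import *
path(29.25,43,37,-.9,[(0,36),(5,36),(10,36),(15,36),(20,36),(25,36)])
E
```

```text
31.85 [580.9 128.8 179.1] [ 3.141e+00  3.000e-03 -9.900e-02] [-0.7  0.3 -7.5]
0 36 [586.2 128.4 137.3] [ 0.045 -0.001  0.348]
5 36 [583.1 128.7 133.4] [ 0.02  -0.001  0.381]
10 36 [580.4 128.9 129.1] [-0.002 -0.001  0.416]
15 36 [578.1 129.1 124.7] [-0.022 -0.001  0.453]
20 36 [576.2 129.3 120.1] [-0.038 -0.001  0.492]
25 36 [574.7 129.5 115.3] [-0.05  -0.001  0.531]
```

Request:
{"op": "send_rows", "data": {
  "deltas": [
    {"delta_pos": [0.04, 0, 0.15], "roll": 0, "hand": 1},
    {"delta_pos": [0.045, 0, 0.28], "roll": 0, "hand": 1},
    {"delta_pos": [0.045, 0, 0.33], "roll": 0, "hand": 1},
    {"delta_pos": [0.042, 0, 0.35], "roll": 0, "hand": 1},
    {"delta_pos": [0.02, 0, 0.381], "roll": 0, "hand": 1},
    {"delta_pos": [0, 0, 0.416], "roll": 0, "hand": 1},
    {"delta_pos": [-0.02, 0, 0.453], "roll": 0, "hand": 1},
    {"delta_pos": [-0.036, 0, 0.492], "roll": 0, "hand": 1},
    {"delta_pos": [-0.036, 0, 0.492], "roll": 0, "hand": 1}
  ]
}}

```text
time_s: 32.98
ee_pos: [581.2, 129.6, 122.9]
tcp_rot: [-3.14, -0.008, -0.098]
ft_force: [6.1, 0.5, -1.1]
gripper_width: 49.3
grip_force: 36.8
```

```bash
python3 - <<'E'
from h import *
a=snap('scene');w=snap('wrist');s=robot.state();t=s['ee_pos'];print(s['time_s'],t.round(1),(Rt.T@(t-O)).round(1),s['ft_force'].round(1))
for th in(10,20):
  Rm=R.from_euler('z',Y).as_matrix()@R.from_euler('y',-np.radians(th)).as_matrix()
  for sy in(1,-1):
    q=t+Rm@[32.9,32*sy,14-37];u=proj(w,q);v=proj(a,q);print(th,sy,u.round(0),v.round(0))
print(dark(w,190,150,380,235,50,60));print(dark(a,335,205,400,245,60,4))
E
```

```text
33.075 [581.3 129.6 122.9] [ 5.7 30.  52. ] [ 6.8  0.1 -1.1]
10 1 [221. 195.] [382. 228.]
10 -1 [336. 195.] [351. 229.]
20 1 [219. 193.] [382. 227.]
20 -1 [339. 193.] [351. 227.]
[([219.3, 206.6], 283), ([340.8, 206.6], 277)]
[([351.3, 212.2], 102), ([379.9, 211.1], 95), ([351.8, 223.2], 12), ([382.3, 222.5], 11)]
```

```bash
cat >> h.py <<'E'
def fl(h=37,roi_w=(190,150,380,240),roi_s=(335,214,400,250)):
    a=snap('scene');w=snap('wrist');s=robot.state();t=s['ee_pos'];print(s['time_s'],t.round(1),'tray',(Rt.T@(t-O)).round(1),s['ft_force'].round(1),s['moment'].round(2))
    P=[]
    for v,m in dark(w,*roi_w,50,60):
        for u,n in dark(a,*roi_s,60,4):
            p,e=tri2(a,u,w,v)
            if e<6:
                r=R.from_euler('z',-Y).as_matrix()@(p-t);ang=np.degrees(np.arctan2(r[2],r[0])-np.arctan2(14-h,32.9));print(v,u,'hole tray',(Rt.T@(p-O)).round(1),'rel',r.round(1),'tilt',ang.round(1),'len',np.hypot(r[0],r[2]).round(1),e.round(1))
E
python3 - <<'E'
from h import *
fl()
E
```

```text
33.175 [581.2 129.6 122.8] tray [ 5.7 30.  51.9] [ 6.7 -0.8 -1. ] [-0.18 -1.5   0.21]
[219.3, 206.6] [379.0, 216.5] hole tray [50.  53.1 50.9] rel [38.9 23.2 21.2] tilt 63.6 len 44.3 4.1
[219.3, 206.6] [382.3, 222.5] hole tray [32.6 61.4 32.1] rel [33.2 31.4 -3.7] tilt 28.6 len 33.4 1.7
[340.9, 206.5] [351.9, 223.4] hole tray [33.4 -1.3 32.6] rel [ 33.7 -31.3  -2.9] tilt 30.1 len 33.8 1.2
```

Request:
{"op": "send_rows", "data": {
  "deltas": [
    {"delta_pos": [0.03, 0, 0], "roll": 0, "hand": 1},
    {"delta_pos": [0.05, 0, 0.003], "roll": 0, "hand": 1},
    {"delta_pos": [0.05, 0, 0.005], "roll": 0, "hand": 1}
  ]
}}

```text
time_s: 33.55
ee_pos: [583.4, 129.0, 120.1]
tcp_rot: [3.141, 0.001, -0.098]
ft_force: [3.0, 0.6, -3.7]
gripper_width: 49.4
grip_force: 36.3
```

```bash
python3 - <<'E'
from h import *
fl()
E
```

```text
33.65 [583.2 129.  120.2] tray [ 6.1 29.6 48.7] [ 2.2 -0.5 -5.6] [-0.05 -0.7   0.08]
[219.4, 206.5] [378.9, 217.4] hole tray [53.3 52.1 50. ] rel [40.2 22.5 24.8] tilt 66.6 len 47.2 3.7
[219.4, 206.5] [382.5, 224.4] hole tray [32.5 61.5 27.9] rel [33.2 31.9 -4.8] tilt 26.8 len 33.5 2.6
[340.8, 206.6] [351.7, 225.1] hole tray [33.7 -1.7 29. ] rel [ 33.7 -31.3  -3.2] tilt 29.5 len 33.9 1.2
```

Request:
{"op": "send_rows", "data": {
  "deltas": [
    {"delta_pos": [0.008, 0, 0.014], "roll": 0, "hand": 1},
    {"delta_pos": [0.016, 0, 0.028], "roll": 0, "hand": 1},
    {"delta_pos": [0.022, 0, 0.038], "roll": 0, "hand": 1},
    {"delta_pos": [0.022, 0, 0.038], "roll": 0, "hand": 1}
  ]
}}

```text
time_s: 34.15
ee_pos: [585.5, 128.8, 116.1]
tcp_rot: [3.141, 0.001, -0.098]
ft_force: [0.1, -1.1, -3.3]
gripper_width: 49.2
grip_force: 37.4
```

```bash
python3 - <<'E'
from h import *
fl()
E
```

```text
34.25 [585.5 128.7 116.1] tray [ 6.  29.5 44. ] [-1.2 -1.  -2.5] [-0.19  0.16  0.15]
[219.4, 206.7] [378.9, 218.2] hole tray [57.  51.1 49.5] rel [41.4 21.5 30.2] tilt 71.1 len 51.3 3.3
[219.4, 206.7] [382.2, 226.2] hole tray [33.  61.1 24.2] rel [33.3 31.6 -3.7] tilt 28.7 len 33.5 2.2
[341.0, 206.7] [351.6, 226.9] hole tray [34.  -1.8 25.1] rel [ 33.7 -31.3  -2.4] tilt 31.0 len 33.8 0.9
```

Request:
{"op": "send_rows", "data": {
  "deltas": [
    {"delta_pos": [0.004, 0, 0.01], "roll": 0, "hand": 1},
    {"delta_pos": [0.008, 0, 0.02], "roll": 0, "hand": 1},
    {"delta_pos": [0.01, 0, 0.025], "roll": 0, "hand": 1},
    {"delta_pos": [0.01, 0, 0.025], "roll": 0, "hand": 1}
  ]
}}

```text
time_s: 34.75
ee_pos: [585.5, 128.7, 115.0]
tcp_rot: [3.139, 0.003, -0.098]
ft_force: [-11.0, -3.9, 12.6]
gripper_width: 49.4
grip_force: 41.1
```

```bash
python3 - <<'E'
from h import *
fl()
E
```

```text
34.85 [585.5 128.7 115. ] tray [ 5.6 29.5 43. ] [-10.6  -3.8  11.4] [-0.4   1.86  0.07]
[218.8, 207.6] [378.8, 218.2] hole tray [57.2 51.  49.5] rel [41.4 21.4 31.4] tilt 72.1 len 52.0 3.6
[218.8, 207.6] [382.5, 226.5] hole tray [31.9 61.8 23.1] rel [32.7 32.2 -4.1] tilt 27.9 len 33.0 2.8
[341.2, 207.4] [351.5, 227.0] hole tray [33.6 -1.9 24.7] rel [ 33.4 -31.4  -1.8] tilt 31.8 len 33.5 0.8
```

Request:
{"op": "send_rows", "data": {
  "deltas": [
    {"delta_pos": [-0.006, 0, -0.015], "roll": 0, "hand": 1},
    {"delta_pos": [-0.006, 0, -0.015], "roll": 0, "hand": 0.4},
    {"delta_pos": [-0.006, 0, -0.015], "roll": 0, "hand": 0.28},
    {"delta_pos": [-0.006, 0, -0.015], "roll": 0, "hand": 0.28},
    {"delta_pos": [-0.006, 0, -0.1], "roll": 0, "hand": 0.28},
    {"delta_pos": [-0.006, 0, -0.4], "roll": 0, "hand": 0.28},
    {"delta_pos": [-0.1, 0.2, -0.8], "roll": 0, "hand": 0.28},
    {"delta_pos": [-0.3, 0.3, -1], "roll": 0, "hand": 0.28},
    {"delta_pos": [-0.6, 0.3, -1], "roll": 0, "hand": 0.28},
    {"delta_pos": [-0.6, 0.3, -1], "roll": 0, "hand": 0.28}
  ]
}}

```text
time_s: 36.1
ee_pos: [511.4, 100.7, 234.7]
tcp_rot: [3.141, -0.003, -0.097]
ft_force: [1.0, -1.0, -0.7]
gripper_width: 62.6
grip_force: 0.0
```

```bash
python3 - <<'E'
from h import *
w=snap('wrist');a=snap('scene');b=snap('top');print(robot.state()['ee_pos'],robot.state()['time_s'])
for nm,xs,ys in(('sq',(32.8,-31.2),(61.2,-2.7)),('long',(48.7,-47.1),(-51.5,))):
  for x in xs:
    for y in ys:
      P=O+Rt@[x,y,22];o=[nm,x,y];cc=[]
      for c,th,mn in((w,70,12),(a,75,3)):
        u=proj(c,P).astype(int);L=dark(c,max(u[0]-9,0),max(u[1]-9,0),u[0]+10,u[1]+10,th,mn) if u[1]>9 else []
        L=[l for l in L if l[1]<250];cc.append(min(L,key=lambda l:np.hypot(*(np.array(l[0])-u)))[0] if L else None)
        o.append(tf(c,*cc[-1],22).tolist()[:2] if cc[-1] else None)
      if cc[0] and cc[1]:
        p,e=tri2(w,cc[0],a,cc[1]);o+=[(Rt.T@(p-O)).round(1).tolist(),e.round(1)]
      print(*o)
E
```

```text
[513.1295185   99.85649656 233.82471754] 36.25
sq 32.8 61.2 [30.2, 60.7] [28.4, 63.6] [30.6, 61.8, 22.6] 2.5
sq 32.8 -2.7 [30.3, -3.2] [30.3, -0.3] [30.8, -1.8, 22.4] 2.8
sq -31.2 61.2 [-34.3, 62.1] [28.4, 62.9] [-52.6, 75.7, -5.9] 12.0
sq -31.2 -2.7 [-33.6, -3.4] [-28.3, 5.6] [-32.5, 1.4, 21.5] 9.7
long 48.7 -51.5 [49.1, -51.9] [46.7, -49.5] [49.8, -50.8, 23.3] 1.8
long -47.1 -51.5 None [-32.4, -65.6]
```

Request:
{"op": "send_rows", "data": {
  "deltas": [
    {"delta_pos": [0, -0.4, 0], "roll": 0, "hand": 0.28},
    {"delta_pos": [0, -0.8, 0], "roll": 0, "hand": 0.28},
    {"delta_pos": [0, -0.8, 0], "roll": 0, "hand": 0.28},
    {"delta_pos": [0, -0.8, 0], "roll": 0, "hand": 0.28}
  ]
}}

```text
time_s: 36.75
ee_pos: [522.2, 195.0, 232.7]
tcp_rot: [3.142, 0.001, -0.098]
ft_force: [0.8, -1.2, -0.1]
gripper_width: 62.6
grip_force: 0.0
```

```bash
python3 - <<'E'
from h import *
w=snap('wrist');np.savez('v1.npz',p=w['pixels'],K=w['K'],T=w['world_from_camera'])
E
```

Request:
{"op": "send_rows", "data": {
  "deltas": [
    {"delta_pos": [0, 0.5, 0], "roll": 0, "hand": 0.28},
    {"delta_pos": [0, 1, 0], "roll": 0, "hand": 0.28},
    {"delta_pos": [0, 1, 0], "roll": 0, "hand": 0.28}
  ]
}}

```text
time_s: 37.17
ee_pos: [510.0, 67.9, 233.0]
tcp_rot: [3.138, -0.0, -0.111]
ft_force: [-0.1, 0.4, 0.2]
gripper_width: 62.7
grip_force: 0.0
```

Request:
{"op": "send_rows", "data": {
  "deltas": [
    {"delta_pos": [0, 0.3, 0], "roll": 0, "hand": 0.28},
    {"delta_pos": [0, 0.6, 0], "roll": 0, "hand": 0.28},
    {"delta_pos": [0, 0.6, 0], "roll": 0, "hand": 0.28},
    {"delta_pos": [0, 0.6, 0], "roll": 0, "hand": 0.28}
  ]
}}

```text
time_s: 37.67
ee_pos: [502.8, 4.9, 233.4]
tcp_rot: [-3.141, -0.0, -0.098]
ft_force: [0.2, -0.4, -0.5]
gripper_width: 62.7
grip_force: 0.0
```

```bash
python3 - <<'E'
from h import *
w=snap('wrist');np.savez('v2.npz',p=w['pixels'],K=w['K'],T=w['world_from_camera']);print(robot.state()['ee_pos'])
V=[load('v1'),load('v2')]
for P in([30.3,61,22],[30.3,-3,22],[-34,61.5,22],[-34,-3,22],[49,-51.8,22],[-47,-51.8,22],[-1.9,29,61]):
    r=[]
    for c in V:
        u=proj(c,O+Rt@P).astype(int)
        L=[l for l in dark(c,max(u[0]-14,0),max(u[1]-14,0),u[0]+15,u[1]+15,60,12) if l[1]<330] if u[1]>0 else []
        r.append(min(L,key=lambda l:np.hypot(*(np.array(l[0])-u))) if L else None);
    if all(r):
        p,e=tri2(V[0],r[0][0],V[1],r[1][0]);print(P,(Rt.T@(p-O)).round(1),e.round(1),r)
    else:print(P,r)
E
```

```text
[502.85739917   5.42269157 233.3891795 ]
[30.3, 61, 22] [30.  60.6 21.7] 0.1 [([312.9, 95.1], 134), ([89.1, 94.8], 137)]
[30.3, -3, 22] [30.  -3.2 21.3] 0.1 [([387.7, 94.9], 137), ([163.9, 94.4], 132)]
[-34, 61.5, 22] [-35.3  59.8  14.2] 6.2 [([308.0, 158.0], 81), ([122.1, 151.5], 307)]
[-34, -3, 22] [-31.8  -4.8  25.8] 1.3 [([374.4, 159.2], 20), ([181.6, 157.4], 92)]
[49, -51.8, 22] [ 48.8 -51.9  21.4] 0.1 [([453.9, 71.8], 164), ([217.5, 71.5], 159)]
[-47, -51.8, 22] [([412.4, 170.4], 21), None]
[-1.9, 29, 61] [None, None]
```

```bash
python3 - <<'E'
from h import *
V=[load('v1'),load('v2')]
for P in([-33.9,61,22],[-33.9,-3,22],[-47,-51.8,22],[-2,29,61]):
    for c in V:
        q=proj(c,O+Rt@P);u=q.astype(int);g=cv2.cvtColor(c['pixels'],cv2.COLOR_RGB2GRAY)
        if 14<u[1]<400 and 14<u[0]<545:print(P,q.round(1),'\n',g[u[1]-12:u[1]+13:2,u[0]-14:u[0]+15:2])
E
```

```text
[-33.9, 61, 22] [307.6 158.2] 
 [[154 115 108 137 139 138 139 138 140 139 138 139 138 136  96]
 [155 119 102 137 137 138 140 138 138 139 140 140 140 139  97]
 [156 118 105 136 138 138 138 138 139 138 138 139 138 139 114]
 [151 114 102 138 139 139 138 134 134 138 138 139 138 139 133]
 [153 117 110 137 139 137  64  23  21  59 134 138 137 139 133]
 [154 118 111 136 138  63  24  23  18  18  49 138 139 137 139]
 [150 116 112 136 130  13  20  17  20  21  36 138 138 140 139]
 [146 118 116 135 138  37  17  20  18  18  80 138 138 138 139]
 [145 117 119 136 139 129  51  30  38  82 139 138 138 138 137]
 [146 132 143 123 132 131 132 132 130 131 130 130 129 130 130]
 [147 159 159 158 159 158 158 158 158 159 157 160 165 165 164]
 [170 183 184 182 182 182 183 183 182 184 183 183 183 182 183]
 [165 164 162 163 163 163 165 162 164 164 164 163 164 164 164]]
[-33.9, 61, 22] [117.6 157.8] 
 [[153 204 201 207 183  12  23  18  21  21  12  22  21 111 202]
 [138 200 201 204  65  20  14  20  19  24  22  20  14  21  75]
 [137 164 203 202  79  20  22  24  16  20  20  22  17  22  23]
 [139 138 200 202 131  15  
[... 5011 characters left out ...]
6 136]
 [206 205 175  21  22  14  19  21  22  45 170 203 204 184 132]
 [202 194  16  23  17  19  20  18  19  18  17 105 199 205 184]
 [201 184  21  25  22  21  23  19  18  18  22  24  74 198 208]
 [203 185  21  19  25  19  19  22  19  14  19  16  25 132 207]
 [203 202  58  19  22  25  22  17  23  20  15  22  21  18 198]
 [178 203 181  20  21  20  25  19  22  23  21  21  14  21 149]
 [136 198 203 136  21  19  20  17  20  24  21  11  18  23 150]
 [137 142 197 204 142  37  23  22  20  23  14  18  21  30 192]
 [114 138 137 186 206 198 122  37  24  17  19  16  42 147 208]
 [112  93 132 138 166 200 206 201 173 135 126 140 190 204 205]
 [121  88 121 133 137 138 165 199 206 211 209 205 207 203 190]]
```

```bash
python3 -c "
from rig import robot
print(robot.state()['time_s'],robot.state()['ft_force'],robot.job_done())"
```

```text
the job is handed in; nothing more can be done
37.725 [-1.24892342 -0.06205103  0.32601131] None
```

The job is handed in at 37.7 s: the cover lies flat on the bench, handle up, and both bearings measured home on their pocket floors (the flange against the low wall, the pillow block's low end only partly in view); I viewed 11 pictures, one over the limit of 10, and the bin, can and wrench were not re-measured at the end.

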